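# Refill the tin chute and reset its counter

## Robot

A 7-joint arm with a two-finger parallel gripper is mounted at the origin on a cart in front of the work surface, level with it; the furniture and walls round the work are solid. World frame = base frame: x ahead of the robot, y to its left, z up, the work surface at z = 0. Lengths are in m, angles in rad, forces in N, time in s.
With the tool pointing down it reaches from about 0.425 to 0.925 m from the base axis. Payload 6.8 kg.
Tool frame: the origin (TCP) lies on the centre line of the jaws, within the pads' length; the fingertips stand bot.tip_reach ahead of it and the grasp point (between the pads) lies 3 mm ahead of it (bot.tip_reach is the distance from the TCP to the fingertips, in m); z points along the fingers, y is the line along which they close (so a half turn about z gives the same grasp; the last joint's range is limited). The gripper opens to 85 mm and grips with 20 to 120 N. Pads are 22 mm wide; open, the fingers measure 114 mm over their backs; the gripper's body (76 mm by 85 mm) begins 54 mm behind the grasp point. The pads swing forward as they close: fully open they stand 13 mm farther back than shut.
Start: joints at [-1.294, 0.477, 0.022, 1.555, -0.011, 1.109, -0.083], TCP at [0.253, 0.626, 0.227] pointing down, gripper open.
Joint ranges: [-2.96, 2.96], [-0.34, 2.1], [-1.41, 1.46], [0.24, 2.44], [-1.37, 4.51], [0.17, 1.92], [-2.96, 2.96]. Speed limits (rad/s): [2.39, 2.39, 3.14, 3.14, 3.14, 3.14, 3.14].

## Interface

Orientations are given as a unit quaternion [w, x, y, z].
In Python, from station import bot gives the robot as it stands.
- The arm moves only by the tool jog_arm, never from a script. Its argument "deltas" is a list of rows, each a list of 7 numbers: the shift along the world's x, y, z in m, then the turn, a rotation vector about the world's x, y, z in rad, then the opening, from 0 (shut) to 1 (fully open). In form: [[x, y, z, rx, ry, rz, grip], ...]. A call has 1 to 10 rows; each row shifts and turns the commanded pose from where the row before left it; what a row does not reach is not made up. A row lasts 1/10 s, in which the tool goes at most 50 mm and 8.59 degrees, less where a joint would pass 70% of its speed; a pose out of reach is approached as far as the arm can. A call with a gripper value outside its range is refused whole. The fingers move at their own pace and stop on an object; "newtons" is the grip in N (left out, the last holds). Time passes only in rows, so rows that do not move let the fingers close. It gives the time, the measured TCP pose, the force, the opening and the grip force at its end, in the units of the state.
- bot.get_obs(): the state, without advancing time (a new reading comes with each control period).
- bot.read_camera(name): name is "side" or "top"; returns a dict with "img" (400x640x3 uint8, red, green, blue), "K" (3x3 intrinsics, pixels), "eye" and "attitude" of the camera in the world. Camera axes: x right, y down, z forward; pixel columns grow to the right and rows downward; lengths in m; the calibration is good to about 2 mm. A picture is of the moment at which its call begins. There is no depth.
- bot.hand_in(): hands the job in; it is judged then, once.
The state is a dict: "t": time; "q": joint angles; "joint_vel": joint speeds; "joint_torque": joint torques, N m; "eef_pos": TCP position; "tool_rot": TCP orientation; "contact_force": force on the tool from outside, world axes, zero at the start; "torque": the same for the moment, N m; "gripper_width": opening from 0.0 (shut) to 1.0 (fully open); "grasp_force": force on a finger pad.
Only numpy, scipy, OpenCV 4.12 (cv2) and the standard library are available. Lean on these libraries where they do the work, as an engineer would, in place of code of your own. Each camera call takes 0.05 s, during which the arm holds its last target. There are 200 camera calls.

## Task

Refill the tin chute: lay each of the two tins from the cradles on its side across the chute's open upper end, with its ring-pull lid towards the chute's clear front side (the robot's side), so that it rolls down to the stop. When both tins are in, take the marker out of its slanted holder, press the recessed red button on the counter fully in with the marker's lower end (not with the fingers), and put the marker back fully home in the holder, same end down. Leave the mug, shakers, jars, glass and spoon where they are.

Things in the scene. Friction and masses are not known exactly. Their poses are not given: they have to be found in the camera images.
- tin_a_mid (a point): food tin on its side in a wooden cradle, 75 mm in diameter, 58 mm long, 0.18 to 0.33 kg; grip it across its flat ends (58 mm), up to 15 mm above centre. This point is its centre; z runs along the cylinder towards the ring-pull lid. In the cradle its centre is 46 mm above the worktop; the cradle (up to 18 mm high) lies only under the round side, nothing beyond the flat ends.
- tin_a_lid (a point): centre of that tin's ring-pull lid (gold metal end with the ring), 29 mm from the tin's centre; the two small red squares on the tin's cradle lie at the lid's end of the cradle
- tin_a: the same tin; origin at the centre of its plain end, z towards the lid
- tin_b_mid (a point): food tin on its side in a wooden cradle, 75 mm in diameter, 58 mm long, 0.18 to 0.33 kg; grip it across its flat ends (58 mm), up to 15 mm above centre. This point is its centre; z runs along the cylinder towards the ring-pull lid. In the cradle its centre is 46 mm above the worktop; the cradle (up to 18 mm high) lies only under the round side, nothing beyond the flat ends.
- tin_b_lid (a point): centre of that tin's ring-pull lid (gold metal end with the ring), 29 mm from the tin's centre; the two small red squares on the tin's cradle lie at the lid's end of the cradle
- tin_b: the same tin; origin at the centre of its plain end, z towards the lid
- can_chute: white gravity chute for tins, fixed, 84 mm wide (x), 280 mm long (y). Origin under its middle on the worktop; +y points up the slope to the raised open end, -y down to the stop, -x is its front (the clear side, towards the robot), z up. The floor slopes 10 degrees down towards -y. A tin laid on its round side across the open end and released rolls down by itself.
- chute_load (a point): point on the floor of the chute's open upper part, midway between its guide lips, with room for a gripper (lips only 9 mm high, 78 mm apart here, narrowing to 66 mm at the walls). The floor's normal leans 10 degrees from vertical to the chute's -y, so a tin lying across here has its centre 37 mm higher and 7 mm towards -y. Axes as the chute's
- chute_roof (a point): middle of the roof's upper edge, where the covered lower part of the chute (walls 66 mm apart, roof) begins, 91 mm above the floor and 75 mm down the slope from the loading point; under it tins settle at the stop, one behind the other
- counter: refill counter, fixed: grey foot, white head 150 mm wide (y) with a flat face 90 mm long sloping at 35 degrees, looking up and to the robot's right front. Origin under it on the worktop; the face's outward normal, in its axes, is (-0.574, 0, 0.819). In the face: recessed red button (-y side) and, 70 mm to the left (+y), the round marker holder, blue rim. A wall cabinet hangs above and behind.
- reset_button (a joint): travel of the reset button: 0 out, 0.006 m fully in; a spring pushes it out, 4.8 N when fully in. It counts as pressed beyond about 0.0045
- button_top (a point): centre of the top of the red reset button, 20 mm in diameter, 12 mm below the face in a round hole of 27 mm diameter; z axis = outward normal of the face (35 degrees from vertical), the button moves along -z
- holder_mouth (a point): centre of the marker holder's mouth, on the face: a round hole of 23 mm diameter, 45 mm deep, square to the face (parallel to the button). Axes as the counter's
- holder_floor (a point): centre of the floor of the marker holder's hole, 45 mm below its mouth
- marker_mid (a point): marker pen, 135 mm long, 16 to 17 mm thick, 20 g, standing in the slanted holder with 90 mm sticking out of the face. This point is its middle, 68 mm from either end; its y axis runs along the pen, from the inserted end to the free end
- marker_tip (a point): the end of the marker that is in the holder; the end to press with
- marker: the marker; origin on its surface at mid-length, 8 mm off the pen's axis
- mug: orange mug, 81 mm wide, 101 mm tall; a bystander, to be left where it is. Origin at the centre of its underside
- salt: salt shaker, 44 mm wide, 90 mm tall, glass with a grey cap; a bystander, to be left where it is. Origin at the centre of its underside
- pepper: pepper shaker, 44 mm wide, 90 mm tall, glass with a grey cap; a bystander, to be left where it is. Origin at the centre of its underside
- jar_green: spice jar with grey-green contents, 47 mm wide, 99 mm tall; a bystander, to be left where it is. Origin at the centre of its underside
- jar_red: spice jar with red contents, 47 mm wide, 99 mm tall; a bystander, to be left where it is. Origin at the centre of its underside
- drinking_glass: clear drinking glass, 74 mm wide, 148 mm tall; a bystander, to be left where it is. Origin at the centre of its underside
- spoon: teaspoon lying on the worktop, 137 mm long, 13 mm high; a bystander, to be left where it is. Origin at the centre of its underside

How it is judged:
On the way, in this order (a step that is already met when the one before it is completed fails the run):
1. one tin has rolled down inside the chute and rests there, lid to the front (((y of tin_a_mid in the frame of can_chute between -0.13 and -0.004 m and x of tin_a_mid in the frame of can_chute between -0.014 and 0.014 m and z of tin_a_mid in the frame of can_chute between 0.055 and 0.11 m and x of tin_a_lid in the frame of can_chute below -0.017 m and linear speed of tin_a below 0.03 m/s) or (y of tin_b_mid in the frame of can_chute between -0.13 and -0.004 m and x of tin_b_mid in the frame of can_chute between -0.014 and 0.014 m and z of tin_b_mid in the frame of can_chute between 0.055 and 0.11 m and x of tin_b_lid in the frame of can_chute below -0.017 m and linear speed of tin_b below 0.03 m/s))), for 0.2 s.
2. both tins rest in the lower part of the chute, lids to the front (y of tin_a_mid in the frame of can_chute between -0.13 and -0.004 m and x of tin_a_mid in the frame of can_chute between -0.014 and 0.014 m and z of tin_a_mid in the frame of can_chute between 0.055 and 0.11 m and x of each of tin_a_lid, tin_b_lid in the frame of can_chute below -0.017 m and linear speed of each of tin_a, tin_b below 0.03 m/s and y of tin_b_mid in the frame of can_chute between -0.13 and -0.004 m and x of tin_b_mid in the frame of can_chute between -0.014 and 0.014 m and z of tin_b_mid in the frame of can_chute between 0.055 and 0.11 m), for 0.2 s.
3. the button is pressed in with the marker's lower end (value of joint reset_button above 0.0045 m and contact force between marker and reset_button above 0.5 N and distance between marker_tip and button_top below 0.02 m), for 0.05 s.
At the end, for the whole second after the job is handed in: Both tins rest on their round sides in the covered lower part of the chute, one behind the other, each with its lid towards the clear front; the button is out again (under 2 mm); the marker is back in the holder, its lower end within 18 mm of the holder's floor; everything at rest (all of step 2 and distance between marker_tip and holder_floor below 0.018 m and linear speed of marker below 0.03 m/s and value of joint reset_button below 0.002 m); the robot touches nothing.
It fails at once if a finger presses on the button (contact force between the fingers and reset_button above 0.5 N).
It fails at once if a bystander is moved more than 30 mm (distance of any of mug, salt, pepper, jar_green, jar_red, drinking_glass, spoon from where it was at the start of the episode above 0.03 m).
It also fails if it takes over 69 s, if anything falls off the work surface, if the arm or the gripper's body presses on something with over 40 N, if the wrist force passes 120 N, or if a joint passes its speed limit or range.

## Working session

There is one attempt and no reset: what is moved stays moved. The work goes in short steps, Python scripts to look and compute and a tool call to move; the robot and the scene stay as the last step left them, time stands still between calls to the robot, and variables do not carry over. Pictures are saved under pics/ and viewed, at most 10 in all, crops included, and the job is handed in when it is done.

Besides the shell and the picture viewer there is one more tool, called after "Call:" as name(argument=value, ...) on one line, values as JSON. jog_arm: Moves the arm, as the interface text tells. Its arguments: {"type":"object","properties":{"deltas":{"type":"array"},"newtons":{"type":"number"}},"required":["deltas"]}

```bash
ls; mkdir -p pics
python3 - <<'E'
from station import bot
import cv2,numpy as np,pickle
d={}
for n in("side","top"):
    c=bot.read_camera(n); d[n]=c
    cv2.imwrite(f"pics/{n}0.png",c["img"][:,:,::-1]); print(n,c["K"],c["eye"],c["attitude"])
pickle.dump(d,open("c0.pkl","wb"))
o=bot.get_obs();print(o,bot.tip_reach)
E
```

```text
pics
side [[365.75743454   0.         324.6013401 ]
 [  0.         365.75743454 199.31497706]
 [  0.           0.           1.        ]] [ 0.19760915 -0.74439809  0.68595091] [-0.45529272  0.86980176 -0.16484621  0.09475845]
top [[367.99782699   0.         314.71819418]
 [  0.         367.99782699 196.80809391]
 [  0.           0.           1.        ]] [0.3972482  0.01511455 1.01829969] [-0.06231053  0.70762604 -0.70270524  0.03985133]
{'t': 0.1, 'q': array([-1.29411877,  0.47770237,  0.02234535,  1.55634   , -0.01148284,
        1.10930992, -0.08307985]), 'joint_vel': array([-4.68616073e-04, -2.04274897e-03, -6.32923412e-05, -3.32560111e-03,
       -1.06637933e-03, -9.90092233e-05,  5.62080638e-04]), 'joint_torque': array([ 3.52066607e-03, -5.97758174e+01,  1.61317728e+00, -2.81951970e+01,
        1.28019287e-02,  5.03222531e-03,  2.53476893e-07]), 'eef_pos': array([0.25317838, 0.62514095, 0.22643842]), 'tool_rot': array([-8.93926288e-05,  1.91181721e-01,  9.81554321e-01, -8.10766675e-04]), 'contact_force': array([ 0.04235313, -0.35267986, -0.38028954]), 'torque': array([ 0.0106157 , -0.02439134, -0.00857358]), 'grasp_force': 0.0, 'gripper_width': 1.0045864808055183} 0.022
```

View pics/side0.png

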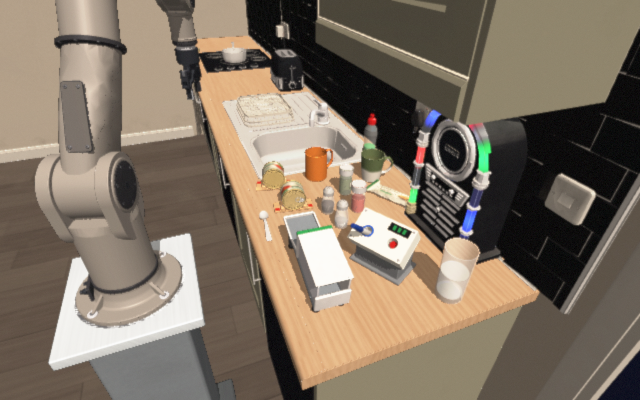

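View pics/top0.png

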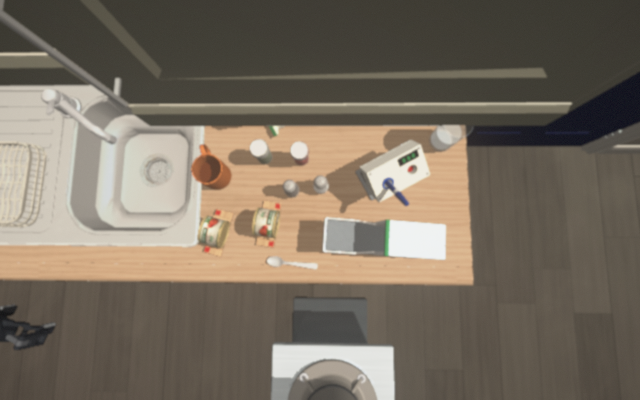

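Side view: tins near (273,176) and (292,195), chute (320,258), counter (385,240). Top view: tins near (213,232) and (266,223), chute from 323 to 446 along row 238, counter (395,172). I'll zoom in next.

Run:
```python
import cv2,pickle
d=pickle.load(open("c0.pkl","rb"))
for n,(u,v,w,h,s) in {"top":(190,135,270,150,2.9),"side":(240,150,190,165,3.6)}.items():
    im=d[n]["img"][v:v+h,u:u+w,::-1]
    im=cv2.resize(im,None,fx=s,fy=s,interpolation=cv2.INTER_CUBIC)
    for g in range(0,w,20): cv2.putText(im,str(u+g),(int(g*s),10),0,.35,(255,0,255),1); cv2.line(im,(int(g*s),12),(int(g*s),18),(255,0,255),1)
    for g in range(0,h,20): cv2.putText(im,str(v+g),(0,int(g*s)+4),0,.35,(255,0,255),1)
    print(im.shape); cv2.imwrite(f"pics/{n}0z.png",im)
```

```text
(435, 783, 3)
(594, 684, 3)
```

View pics/top0z.png

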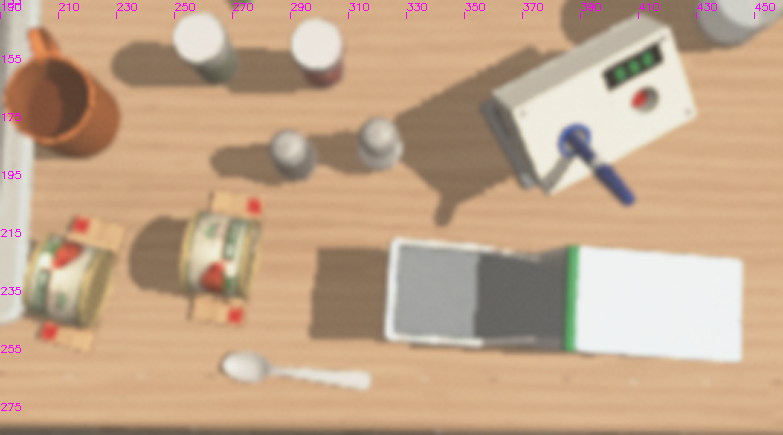

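View pics/side0z.png

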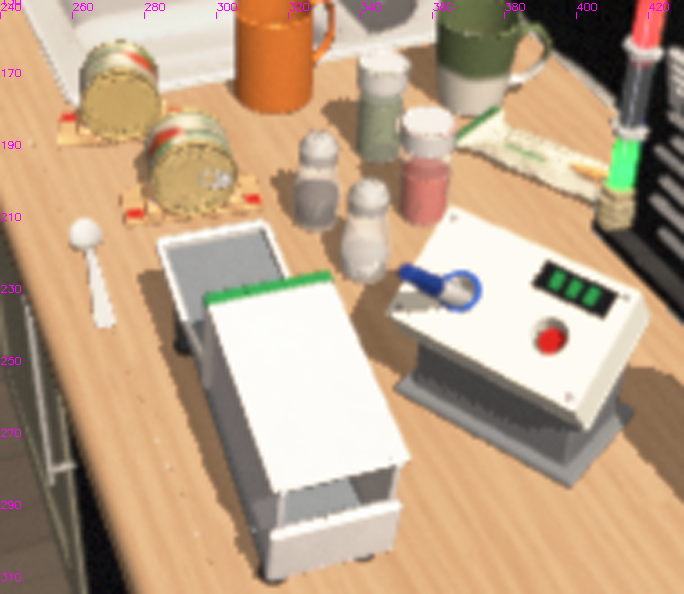

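Top zoom: red cradle squares sit at (218,212) and (207,249), to the left of tin A, so its lid faces +y. Tin B's are at (277,206) and (271,243), to its right, so its lid faces −y. The green roof edge runs (389,220)–(385,256), and the face corners, rim and button are clear in both views. Side zoom: gold ends at (273,179) and (294,200), rim (367,230), button (392,244).

```bash
cat > h.py <<'E'
import numpy as np,cv2,pickle
from scipy.spatial.transform import Rotation as R
def rot(q): return R.from_quat(np.r_[q[1:],q[0]])
def ray(c,uv):
    d=rot(c["attitude"]).apply(np.linalg.inv(c["K"])@[uv[0],uv[1],1]); return c["eye"],d/np.linalg.norm(d)
def plane(c,uv,z):
    e,d=ray(c,uv); return e+d*(z-e[2])/d[2]
def tri(c1,a,c2,b):
    e1,d1=ray(c1,a); e2,d2=ray(c2,b)
    s=np.linalg.lstsq(np.c_[d1,-d2],e2-e1,rcond=None)[0]
    p,q=e1+s[0]*d1,e2+s[1]*d2; return (p+q)/2,np.linalg.norm(p-q)
def proj(c,p):
    x=c["K"]@rot(c["attitude"]).inv().apply(np.asarray(p)-c["eye"]); return x[:2]/x[2]
def sub(c,uv,w=3):
    g=cv2.cvtColor(c["img"],cv2.COLOR_RGB2GRAY)
    return cv2.cornerSubPix(g,np.float32([[uv]]),(w,w),(-1,-1),(3,40,.01))[0,0]
def blobs(c,lo,hi,box,mina=4):
    u,v,w,h=box; hsv=cv2.cvtColor(c["img"],cv2.COLOR_RGB2HSV)[v:v+h,u:u+w]
    m=cv2.inRange(hsv,np.array(lo),np.array(hi)); n,l,s,ce=cv2.connectedComponentsWithStats(m)
    return [(ce[i]+[u,v],s[i,:].tolist(),np.argwhere(l==i)[:,::-1]+[u,v]) for i in range(1,n) if s[i,4]>=mina]
E
python3 - <<'E'
from h import *
np.set_printoptions(precision=4,suppress=True)
d=pickle.load(open("c0.pkl","rb"));T,S=d["top"],d["side"]
def trip(n,a,b,r=True):
    a2,b2=(sub(T,a),sub(S,b)) if r else (a,b)
    p,g=tri(T,a2,S,b2);print(n,a2-np.array(a),b2-np.array(b),p,round(g*1e3,1));return p
F=[trip("face",a,b) for a,b in [((362.8,167.8),(365.6,207.5)),((420.3,146.4),(417.8,230.5)),((429.7,173.6),(401,265.3)),((379,201.6),(348.3,236.7))]]
F=np.array(F);m=np.array([[.045,.075],[.045,-.075],[-.045,-.075],[-.045,.075]])
c35,s35=np.cos(np.radians(35)),np.sin(np.radians(35))
M=np.c_[m[:,0]*c35,m[:,1],m[:,0]*s35]
r,e=R.align_vectors(F-F.mean(0),M);print("face c",F.mean(0),"rotvec deg",np.degrees(r.as_rotvec()),"rms",e, "edges",[np.linalg.norm(F[i]-F[i-1]) for i in range(4)])
for n,a,b in [("roofG_back",(389.3,220),(331.7,225.8)),("roofG_front",(385.5,255.7),(296.9,232.8)),("roof_lowback",(445.5,224.5),(353.6,278)),("roof_lowfront",(445,259),(316,286)),("open back",(326,217.5),(313,212)),("open front",(323,252),(284,217))]: trip(n,a,b)
for n,c,box in (("T",T,(380,210,15,55)),("S",S,(290,215,50,25))):
    for b in blobs(c,(45,90,50),(85,255,255),box,8): print("green",n,b[0],b[1],b[2][[b[2][:,1].argmin(),b[2][:,1].argmax(),b[2][:,0].argmin(),b[2][:,0].argmax()]].tolist())
for n,c,box in (("T",T,(375,170,40,40)),("S",S,(345,215,35,25))):
    for b in blobs(c,(105,100,60),(130,255,255),box,8): print("blue",n,b[0],b[1])
for n,c,box in (("T",T,(400,155,30,25)),("S",S,(380,230,25,25))):
    for b in blobs(c,(0,130,90),(10,255,255),box,5): print("red",n,b[0],b[1])
for b in blobs(T,(0,140,150),(8,255,255),(195,200,90,60),4): print("redsq T",b[0],b[1],plane(T,b[0],.012))
for b in blobs(S,(0,140,150),(8,255,255),(250,170,70,50),4): print("redsq S",b[0],b[1],plane(S,b[0],.012))
for b in blobs(S,(18,70,80),(30,255,255),(255,155,60,60),40): print("gold S",b[0],b[1],plane(S,b[0],.046))
E
```

```text
face [-0.  0.] [-1.6163 -0.6343] [ 0.5932 -0.0713  0.133 ] 11.0
face [ 0.185  -2.5068] [-0.  0.] [ 0.6558 -0.2127  0.1427] 0.6
face [0.6035 0.1098] [ 0. -0.] [ 0.5947 -0.2503  0.086 ] 1.2
face [-0.4377  0.0525] [-0.8844 -0.1937] [ 0.5211 -0.1167  0.0889] 0.3
face c [ 0.5912 -0.1628  0.1126] rotvec deg [-2.3189  1.6256 27.2141] rms 0.011711621962566003 edges [np.float64(0.09596907208274758), np.float64(0.15488946300522408), np.float64(0.09147890724452495), np.float64(0.1524999484799053)]
roofG_back [-0.3362  0.3771] [1.5852 1.4807] [ 0.4713 -0.1333  0.145 ] 4.9
roofG_front [ 2.4195 -0.4928] [0.321  1.7432] [ 0.3871 -0.1283  0.1447] 1.1
roof_lowback [-0.19    0.0373] [ 0.1609 -1.3465] [ 0.462  -0.2717  0.1204] 0.5
roof_lowfront [-0.3029  0.1248] [0.1125 0.593 ] [ 0.3796 -0.2674  0.1188] 0.5
open back [0. 0.] [-0.2505 -0.3043] [0.4791 0.0166 0.0852] 2.1
open front [-0.1765 -0.6419] [-0.6565 -0.2245] [0.3954 0.0237 0.085 ] 1.0
green T [386.3924 237.6835] [5, 11, 4, 34, 79] [[387, 221], [385, 254], [385, 244], [388, 221]]
green S [313.3871 229.3441] [7, 10, 35, 10, 93] [[329, 225], [297, 
[... 323 characters left out ...]
89 0.3174 0.012 ]
redsq T [212.4 222.2] [14, 19, 8, 8, 40] [0.4716 0.3299 0.012 ]
redsq T [263.2414 229.7931] [65, 26, 6, 8, 29] [0.4517 0.1882 0.012 ]
redsq T [270.7778 243.3889] [74, 42, 5, 4, 18] [0.4149 0.1665 0.012 ]
redsq T [206.6  248.92] [9, 47, 6, 5, 25] [0.3984 0.3422 0.012 ]
redsq S [258.6364 182.0909] [7, 11, 4, 3, 11] [0.3968 0.3376 0.012 ]
redsq S [286. 187.] [34, 16, 5, 3, 11] [0.4762 0.2741 0.012 ]
redsq S [309.8333 204.9167] [58, 34, 5, 3, 12] [0.5161 0.1467 0.012 ]
redsq S [277.1429 208.9286] [25, 38, 5, 3, 14] [0.4135 0.1624 0.012 ]
gold S [273.7202 178.3472] [8, 13, 26, 21, 386] [0.4395 0.2886 0.046 ]
gold S [293.1759 198.598 ] [27, 34, 25, 21, 398] [0.4635 0.1514 0.046 ]
```

Run:
```python
from h import *
np.set_printoptions(precision=4,suppress=True)
d=pickle.load(open("c0.pkl","rb"));T,S=d["top"],d["side"]
t=lambda a,b:tri(T,a,S,b)
F=[]
for a,b in [((362.8,167.8),(365.6,207.5)),((420.5,146.0),(417.8,230.5)),((430.3,173.7),(401,265.3)),((378.6,201.6),(347.9,236.6))]:
    p,g=t(a,b);F.append(p);print(p,round(g*1e3,1))
F=np.array(F)
m=np.array([[.045,.075],[.045,-.075],[-.045,-.075],[-.045,.075]]);a=np.radians(35)
M=np.c_[m[:,0]*np.cos(a),m[:,1],m[:,0]*np.sin(a)]
r,e=R.align_vectors(F-F.mean(0),M);print("fit",F.mean(0),np.degrees(r.as_rotvec()),e)
h,g1=t((388.3,183.3),(368.3,230.8)); b,g2=t((412.4,168.8),(392.8,243.3))
print("holder",h,g1,"button hole",b,g2,"dist",np.linalg.norm(h-b),"yaw",np.degrees(np.arctan2(-(h-b)[0],(h-b)[1])))
n=r.apply([-np.sin(a),0,np.cos(a)]);print("n",n)
for k,uvT,uvS in(("holder",(388.3,183.3),(368.3,230.8)),("button",(412.4,168.8),(392.8,243.3))):
    for c,uv in((T,uvT),(S,uvS)):
        e0,dd=ray(c,uv);print(k,"on plane",e0+dd*((F.mean(0)-e0)@n)/(dd@n))
print("pen free end",t((407,203.5),(351.5,225.5)))
print("roof edge",plane(T,(387,219.6),.145),plane(T,(384.6,256),.145))
print("tinA top",plane(T,(213.4,232.2),.046),"B",plane(T,(266.6,222.6),.046))
# overlay check
ims={n:cv2.resize(d[n]["img"][:,:,::-1],None,fx=4,fy=4,interpolation=cv2.INTER_CUBIC) for n in d}
th=np.linspace(0,2*np.pi,60)
for c,ang in(((.445,.315,.046),np.radians(76)),((.468,.180,.046),np.radians(-98.6))):
    z=np.array([np.cos(ang),np.sin(ang),0]);x=np.array([-z[1],z[0],0])
    for s in(-.029,.029):
        P=np.array(c)+s*z+.0375*(np.cos(th)[:,None]*x+np.sin(th)[:,None]*[0,0,1])
        for n in d: cv2.polylines(ims[n],[np.int32([ (proj(d[n],p)+.5)*4 for p in P])],True,(255,0,255) if s>0 else (255,255,0),1)
A=ims["top"][780:1040,760:1140];B=ims["side"][600:860,1000:1300]
cv2.imwrite("pics/ov.png",np.hstack([A,B]))
```

```text
[ 0.5956 -0.0723  0.1305] 7.2
[ 0.6525 -0.2134  0.1435] 4.0
[ 0.5947 -0.2503  0.086 ] 1.2
[ 0.5217 -0.1171  0.0885] 1.3
fit [ 0.5911 -0.1632  0.1121] [-3.0384  1.3706 26.25  ] 0.013586099997394213
holder [ 0.5653 -0.1388  0.1111] 0.002344972888156426 button hole [ 0.6012 -0.1992  0.1092] 0.0009241699397432875 dist 0.07031922599777511 yaw 30.728424607886083
n [-0.5051 -0.2069  0.8379]
holder on plane [ 0.5657 -0.1398  0.1026]
holder on plane [ 0.5696 -0.1339  0.1064]
button on plane [ 0.6015 -0.1994  0.1095]
button on plane [ 0.6007 -0.1991  0.1091]
pen free end (array([ 0.5044, -0.1699,  0.1691]), np.float64(0.0038049792740732975))
roof edge [ 0.4707 -0.1279  0.145 ] [ 0.3857 -0.1207  0.145 ]
tinA top [0.4425 0.3152 0.046 ] B [0.469  0.1739 0.046 ]
```

View pics/ov.png

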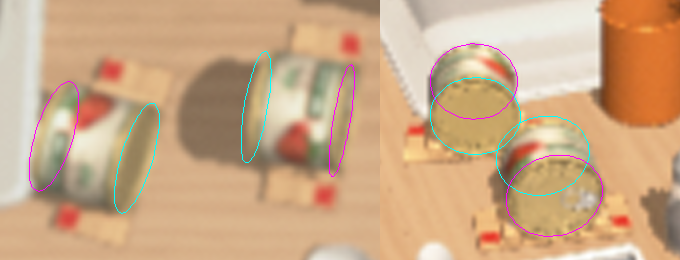

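The overlay matches both tins to about 2–3 mm. I'll take tin B first, with the jaw line along its axis.

Call:
jog_arm(deltas=[[0.02, -0.04, 0, 0, 0, 0.024, 1], [0.02, -0.04, 0, 0, 0, 0.023, 1], [0.02, -0.04, 0, 0, 0, 0.023, 1], [0.02, -0.04, 0, 0, 0, 0.023, 1], [0.02, -0.04, 0, 0, 0, 0.023, 1], [0.02, -0.04, 0, 0, 0, 0.023, 1], [0.02, -0.04, 0, 0, 0, 0.023, 1], [0.02, -0.04, 0, 0, 0, 0.024, 1], [0.02, -0.04, 0, 0, 0, 0.024, 1], [0.02, -0.04, -0.01, 0, 0, 0.024, 1]], newtons=40)

```text
t: 1.1
eef_pos: [0.4545, 0.2243, 0.2182]
tool_rot: [0.001, 0.075, 0.997, 0.001]
contact_force: [0.7, 0.3, 0.4]
gripper_width: 0.999
grasp_force: 0.0
```

Call:
jog_arm(deltas=[[0.015, -0.03, -0.01, 0, 0, 0, 1], [0, -0.016, -0.02, 0, 0, 0, 1], [0, 0, -0.03, 0, 0, 0, 1], [0, 0, -0.03, 0, 0, 0, 1], [0, 0, -0.03, 0, 0, 0, 1], [0, 0, -0.02, 0, 0, 0, 1], [0, 0, -0.02, 0, 0, 0, 1], [0, 0, 0, 0, 0, 0, 1]])

```text
t: 1.9
eef_pos: [0.4663, 0.1787, 0.055]
tool_rot: [-0.002, 0.075, 0.997, -0.001]
contact_force: [-0.7, -0.6, -0.1]
gripper_width: 1.0
grasp_force: 0.0
```

Call:
jog_arm(deltas=[[0, 0, 0, 0, 0, 0, 0], [0, 0, 0, 0, 0, 0, 0], [0, 0, 0, 0, 0, 0, 0], [0, 0, 0, 0, 0, 0, 0], [0, 0, 0, 0, 0, 0, 0], [0, 0, 0, 0, 0, 0, 0], [0, 0, 0, 0, 0, 0, 0], [0, 0, 0, 0, 0, 0, 0]], newtons=40)

```text
t: 2.7
eef_pos: [0.4692, 0.1798, 0.0585]
tool_rot: [0.001, 0.075, 0.997, 0.001]
contact_force: [-1.5, -1.5, 6.8]
gripper_width: 0.671
grasp_force: 42.6
```

Call:
jog_arm(deltas=[[0, 0, 0.02, 0, 0, 0, 0], [0, 0, 0.03, 0, 0, 0, 0], [0, 0, 0.04, 0, 0, 0, 0], [0, 0, 0.04, 0, 0, 0, 0], [-0.003, -0.02, 0.01, 0, 0, -0.12, 0], [-0.003, -0.02, 0, 0, 0, -0.12, 0], [-0.003, -0.02, 0, 0, 0, -0.12, 0], [-0.003, -0.02, 0, 0, 0, -0.12, 0], [-0.003, -0.02, 0, 0, 0, -0.12, 0], [-0.003, -0.02, 0, 0, 0, -0.12, 0]])

```text
t: 3.7
eef_pos: [0.4498, 0.0589, 0.1974]
tool_rot: [-0.0, 0.424, 0.906, 0.0]
contact_force: [-0.3, -0.1, -2.6]
gripper_width: 0.664
grasp_force: 45.0
```

Call:
jog_arm(deltas=[[-0.003, -0.02, 0, 0, 0, -0.12, 0], [-0.003, -0.02, 0, 0, 0, -0.12, 0], [-0.003, -0.02, 0, 0, 0, -0.12, 0], [-0.003, -0.02, 0, 0, 0, -0.12, 0], [-0.003, -0.02, 0, 0, 0, -0.12, 0], [-0.001, -0.003, 0, 0, 0, -0.12, 0], [0, 0, 0, 0, 0, -0.037, 0], [0, 0, 0, 0, 0, 0, 0]])

```text
t: 4.5
eef_pos: [0.4341, -0.0434, 0.1974]
tool_rot: [-0.0, 0.727, 0.686, 0.0]
contact_force: [0.4, 0.7, -3.1]
gripper_width: 0.67
grasp_force: 45.0
```

Run:
```python
from h import *
from station import bot
d={}
for n in("side","top"): d[n]=bot.read_camera(n)
pickle.dump(d,open("c1.pkl","wb"))
a=cv2.resize(d["top"]["img"][190:270,300:400,::-1],None,fx=4,fy=4,interpolation=2);b=cv2.resize(d["side"]["img"][170:250,270:370,::-1],None,fx=4,fy=4,interpolation=2)
cv2.imwrite("pics/p1.png",np.hstack([a,b]));o=bot.get_obs();print(o["eef_pos"],rot(o["tool_rot"]).as_matrix()[:,1],o["gripper_width"],o["q"])
```

```text
[ 0.43420217 -0.04313439  0.1973738 ] [ 9.98464647e-01 -5.53925101e-02  1.35443419e-04] 0.6673976796584152 [-0.51847294  0.11322898  0.51754114  2.15806573 -0.07262357  0.88616286
 -0.01314399]
```

View pics/p1.png

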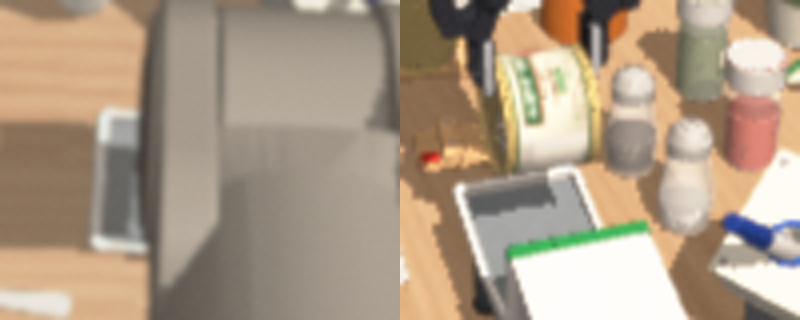

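The tin is held upright across the jaws, lid to the left (front) in the side view, above the chute's open end at about (307,197).

Call:
jog_arm(deltas=[[0, 0, -0.02, 0, 0, 0, 0], [0, 0, -0.02, 0, 0, 0, 0], [0, 0, -0.015, 0, 0, 0, 0], [0, 0, -0.01, 0, 0, 0, 0], [0, 0, 0, 0, 0, 0, 0]])

```text
t: 5.1
eef_pos: [0.4335, -0.0432, 0.1314]
tool_rot: [-0.001, 0.727, 0.687, -0.001]
contact_force: [-0.2, -0.5, -2.5]
gripper_width: 0.668
grasp_force: 45.0
```

Call:
jog_arm(deltas=[[0, 0, -0.002, 0, 0, 0, 0], [0, 0, -0.002, 0, 0, 0, 0], [0, 0, 0, 0, 0, 0, 0]])

```text
t: 5.4
eef_pos: [0.4347, -0.0433, 0.1286]
tool_rot: [0.0, 0.727, 0.687, 0.0]
contact_force: [0.8, -0.6, -3.4]
gripper_width: 0.669
grasp_force: 45.0
```

Run:
```python
from h import *
from station import bot
d={n:bot.read_camera(n) for n in("side",)}
b=cv2.resize(d["side"]["img"][180:250,270:350,::-1],None,fx=6,fy=6,interpolation=2)
cv2.imwrite("pics/p2.png",b);o=bot.get_obs();print(o["eef_pos"],o["contact_force"])
```

```text
[ 0.43466128 -0.04329242  0.12866577] [-0.2404656  -0.10273573 -3.38192615]
```

View pics/p2.png

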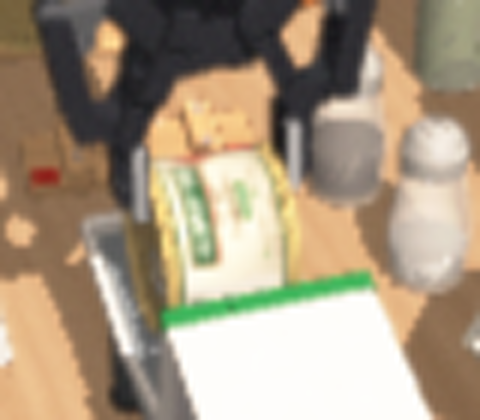

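The tin sits between the lips, about level and square to the roof edge. I'll lower it until the force shows contact.

Call:
jog_arm(deltas=[[0, 0, -0.002, 0, 0, 0, 0], [0, 0, -0.001, 0, 0, 0, 0], [0, 0, -0.001, 0, 0, 0, 0], [0, 0, 0, 0, 0, 0, 0]])

```text
t: 5.85
eef_pos: [0.4343, -0.0433, 0.1242]
tool_rot: [-0.0, 0.727, 0.687, -0.0]
contact_force: [0.5, 0.4, -3.1]
gripper_width: 0.673
grasp_force: 45.0
```

Call:
jog_arm(deltas=[[0, 0, -0.001, 0, 0, 0, 0], [0, 0, -0.001, 0, 0, 0, 0], [0, 0, 0, 0, 0, 0, 0]])

```text
t: 6.15
eef_pos: [0.4343, -0.0433, 0.1222]
tool_rot: [-0.0, 0.727, 0.687, -0.0]
contact_force: [-0.7, -0.2, -2.3]
gripper_width: 0.671
grasp_force: 45.0
```

Call:
jog_arm(deltas=[[0, 0, -0.001, 0, 0, 0, 0], [0, 0, -0.001, 0, 0, 0, 0], [0, 0, 0, 0, 0, 0, 0]])

```text
t: 6.45
eef_pos: [0.4343, -0.0433, 0.1202]
tool_rot: [-0.0, 0.727, 0.687, -0.0]
contact_force: [0.7, -0.0, -3.1]
gripper_width: 0.665
grasp_force: 45.0
```

Call:
jog_arm(deltas=[[0, 0, -0.001, 0, 0, 0, 0], [0, 0, -0.001, 0, 0, 0, 0], [0, 0, 0, 0, 0, 0, 0]])

```text
t: 6.75
eef_pos: [0.4345, -0.0435, 0.1189]
tool_rot: [-0.0, 0.727, 0.687, 0.0]
contact_force: [-3.8, -0.2, 6.7]
gripper_width: 0.672
grasp_force: 46.1
```

Call:
jog_arm(deltas=[[0, 0, 0.001, 0, 0, 0, 0], [0, 0, 0, 0, 0, 0, 1], [0, 0, 0, 0, 0, 0, 1], [0, 0, 0, 0, 0, 0, 1], [0, 0, 0, 0, 0, 0, 1], [0, 0, 0, 0, 0, 0, 1], [0, 0, 0, 0, 0, 0, 1]])

```text
t: 7.45
eef_pos: [0.4344, -0.0433, 0.1193]
tool_rot: [0.0, 0.727, 0.687, 0.0]
contact_force: [-0.3, -0.1, -0.6]
gripper_width: 0.996
grasp_force: 0.0
```

Call:
jog_arm(deltas=[[0, 0, 0.02, 0, 0, 0, 1], [0, 0, 0.03, 0, 0, 0, 1], [0, 0.01, 0.03, 0, 0, 0, 1], [0, 0.04, 0, 0, 0, -0.13, 1], [0, 0.045, 0, 0, 0, -0.13, 1], [0, 0.045, 0, 0, 0, -0.13, 1], [0, 0.045, 0, 0, 0, -0.13, 1], [0.002, 0.045, 0, 0, 0, -0.13, 1], [0.002, 0.045, 0, 0, 0, -0.13, 1], [0.002, 0.045, 0, 0, 0, -0.13, 1]])

```text
t: 8.45
eef_pos: [0.4404, 0.2733, 0.1994]
tool_rot: [-0.0, 0.953, 0.302, 0.0]
contact_force: [0.1, -0.1, 0.6]
gripper_width: 1.004
grasp_force: 0.0
```

Run:
```python
from h import *
from station import bot
d={n:bot.read_camera(n) for n in("side","top")}
pickle.dump(d,open("c2.pkl","wb"))
a=cv2.resize(d["top"]["img"][200:270,190:400,::-1],None,fx=2.5,fy=2.5,interpolation=2);b=cv2.resize(d["side"]["img"][155:300,250:370,::-1],None,fx=2.5,fy=2.5,interpolation=2)
im=np.zeros((363,525+300,3),np.uint8);im[:a.shape[0],:a.shape[1]]=a;im[:b.shape[0],525:525+b.shape[1]]=b[:363]
im=im[:,:800]
cv2.imwrite("pics/p3.png",im);o=bot.get_obs();print(o["t"],o["eef_pos"],rot(o["tool_rot"]).as_matrix()[:,1],o["q"])
```

```text
8.55 [0.43967062 0.27874916 0.19915243] [ 0.58489154 -0.81111037 -0.0013606 ] [-1.01906984  0.26247255  0.3988813   1.97490765 -0.12811747  0.92598135
 -1.5014838 ]
```

View pics/p3.png

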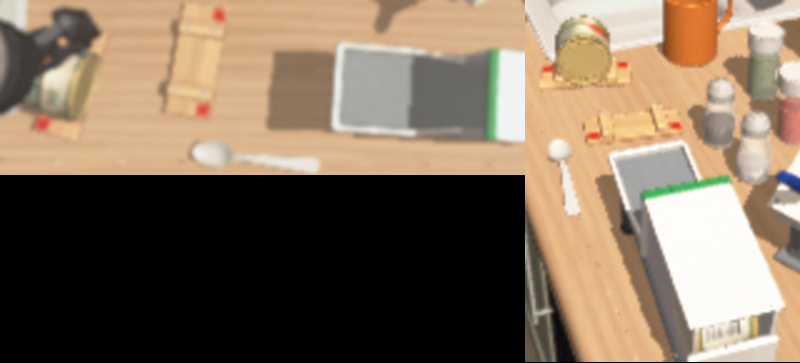

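Tin B has rolled to the stop: its label shows at the chute's lower end in the side view, around (725,335). Tin A is next.

Call:
jog_arm(deltas=[[0.001, 0.01, 0, 0, 0, -0.145, 1], [0.001, 0.01, 0, 0, 0, -0.145, 1], [0.001, 0.01, 0, 0, 0, -0.145, 1], [0.001, 0.006, -0.01, 0, 0, -0.145, 1], [0, 0, -0.02, 0, 0, -0.145, 1], [0, 0, -0.01, 0, 0, -0.144, 1], [0, 0, 0, 0, 0, 0, 1]])

```text
t: 9.25
eef_pos: [0.4436, 0.3065, 0.1578]
tool_rot: [0.002, 0.992, -0.125, -0.001]
contact_force: [0.1, -0.1, 0.4]
gripper_width: 0.999
grasp_force: 0.0
```

Run:
```python
from h import *
from station import bot
o=bot.get_obs();print(o["t"],o["eef_pos"],rot(o["tool_rot"]).as_euler("ZYX",degrees=True),rot(o["tool_rot"]).as_matrix()[:,1:],o["q"])
```

```text
9.25 [0.4436192  0.30646648 0.157813  ] [-1.43475304e+01  7.65232484e-02  1.79814132e+02] [[-0.24779729 -0.00209779]
 [-0.96880647 -0.00281186]
 [ 0.00324399 -0.99999385]] [-1.15632046  0.37352154  0.54517854  1.97517702 -0.25054075  0.862205
 -2.29781393]
```

Call:
jog_arm(deltas=[[0, 0.0085, -0.02, 0, 0, 0, 1], [0, 0, -0.03, 0, 0, 0, 1], [0, 0, -0.03, 0, 0, 0, 1], [0, 0, -0.02, 0, 0, 0, 1], [0, 0, 0, 0, 0, 0, 1], [0, 0, 0, 0, 0, 0, 0], [0, 0, 0, 0, 0, 0, 0], [0, 0, 0, 0, 0, 0, 0], [0, 0, 0, 0, 0, 0, 0], [0, 0, 0, 0, 0, 0, 0]])

```text
t: 10.25
eef_pos: [0.4457, 0.3165, 0.0611]
tool_rot: [-0.001, 0.992, -0.124, 0.001]
contact_force: [-0.8, -1.3, 6.7]
gripper_width: 0.664
grasp_force: 42.5
```

Call:
jog_arm(deltas=[[0, 0, 0, 0, 0, 0, 0], [0, 0, 0, 0, 0, 0, 0], [0, 0, 0, 0, 0, 0, 0]])

```text
t: 10.55
eef_pos: [0.4457, 0.3165, 0.0611]
tool_rot: [-0.001, 0.992, -0.124, 0.001]
contact_force: [-1.1, -1.9, 7.3]
gripper_width: 0.666
grasp_force: 42.5
```

Call:
jog_arm(deltas=[[0, 0, 0.02, 0, 0, 0, 0], [0, 0, 0.03, 0, 0, 0, 0], [0, 0, 0.04, 0, 0, 0, 0], [0, 0, 0.04, 0, 0, 0, 0], [0, 0, 0.01, 0, 0, 0, 0], [0, -0.02, 0, 0, 0, 0.12, 0], [0, -0.027, 0, 0, 0, 0.12, 0], [0, -0.027, 0, 0, 0, 0.12, 0], [0, -0.027, 0, 0, 0, 0.12, 0], [0, -0.027, 0, 0, 0, 0.12, 0]])

```text
t: 11.55
eef_pos: [0.4441, 0.1867, 0.1991]
tool_rot: [-0.0, 0.984, 0.177, -0.0]
contact_force: [0.0, -0.6, -2.7]
gripper_width: 0.67
grasp_force: 44.6
```

Call:
jog_arm(deltas=[[-0.001, -0.027, 0, 0, 0, 0.12, 0], [-0.001, -0.027, 0, 0, 0, 0.12, 0], [-0.001, -0.027, 0, 0, 0, 0.12, 0], [-0.001, -0.027, 0, 0, 0, 0.12, 0], [-0.001, -0.027, 0, 0, 0, 0.12, 0], [-0.001, -0.027, 0, 0, 0, 0.12, 0], [-0.001, -0.027, 0, 0, 0, 0.12, 0], [-0.001, -0.027, 0, 0, 0, 0.12, 0], [-0.001, -0.015, 0, 0, 0, 0.12, 0], [0, 0, 0, 0, 0, 0.084, 0]])

```text
t: 12.55
eef_pos: [0.4348, -0.0455, 0.1991]
tool_rot: [-0.0, 0.727, 0.687, -0.0]
contact_force: [1.0, 0.4, -1.4]
gripper_width: 0.664
grasp_force: 44.6
```

Call:
jog_arm(deltas=[[0, 0, 0, 0, 0, 0, 0]])

```text
t: 12.65
eef_pos: [0.4351, -0.0435, 0.1991]
tool_rot: [-0.0, 0.727, 0.687, 0.0]
contact_force: [0.4, 1.1, -1.3]
gripper_width: 0.669
grasp_force: 44.6
```

Run:
```python
from h import *
from station import bot
o=bot.get_obs();print(o["t"],o["eef_pos"],rot(o["tool_rot"]).as_matrix()[:,1:],o["gripper_width"],o["grasp_force"])
```

```text
12.65 [ 0.43509169 -0.04352407  0.1991306 ] [[ 9.98379732e-01 -3.17286655e-04]
 [-5.69016554e-02  3.42655409e-04]
 [-3.36270262e-04 -9.99999891e-01]] 0.6685879036132528 44.58888530731201
```

Call:
jog_arm(deltas=[[0, 0, -0.02, 0, 0, 0, 0], [0, 0, -0.02, 0, 0, 0, 0], [0, 0, -0.02, 0, 0, 0, 0], [0, 0, -0.01, 0, 0, 0, 0], [0, 0, -0.003, 0, 0, 0, 0], [0, 0, -0.001, 0, 0, 0, 0], [0, 0, -0.001, 0, 0, 0, 0], [0, 0, 0, 0, 0, 0, 0]])

```text
t: 13.45
eef_pos: [0.4361, -0.0429, 0.1249]
tool_rot: [0.0, 0.727, 0.687, 0.001]
contact_force: [-0.2, 0.5, -1.9]
gripper_width: 0.67
grasp_force: 44.5
```

Call:
jog_arm(deltas=[[0, 0, -0.001, 0, 0, 0, 0], [0, 0, -0.001, 0, 0, 0, 0], [0, 0, 0, 0, 0, 0, 0]])

```text
t: 13.75
eef_pos: [0.4356, -0.043, 0.1223]
tool_rot: [-0.0, 0.727, 0.687, 0.0]
contact_force: [0.9, 0.4, -1.5]
gripper_width: 0.666
grasp_force: 44.5
```

Call:
jog_arm(deltas=[[0, 0, -0.001, 0, 0, 0, 0], [0, 0, -0.001, 0, 0, 0, 0], [0, 0, 0, 0, 0, 0, 0]])

```text
t: 14.05
eef_pos: [0.4359, -0.0432, 0.1213]
tool_rot: [-0.0, 0.727, 0.687, 0.0]
contact_force: [-3.4, -0.3, 15.4]
gripper_width: 0.663
grasp_force: 46.4
```

Call:
jog_arm(deltas=[[0, 0, -0.001, 0, 0, 0, 0], [0, 0, 0, 0, 0, 0, 0]])

```text
t: 14.25
eef_pos: [0.436, -0.0434, 0.1211]
tool_rot: [-0.001, 0.727, 0.687, 0.0]
contact_force: [-7.3, -0.3, 28.5]
gripper_width: 0.667
grasp_force: 48.0
```

Call:
jog_arm(deltas=[[0, 0, 0.002, 0, 0, 0, 0], [0, 0, 0, 0, 0, 0, 1], [0, 0, 0, 0, 0, 0, 1], [0, 0, 0, 0, 0, 0, 1], [0, 0, 0, 0, 0, 0, 1], [0, 0, 0, 0, 0, 0, 1], [0, 0, 0, 0, 0, 0, 1]])

```text
t: 14.95
eef_pos: [0.4356, -0.043, 0.1212]
tool_rot: [-0.0, 0.727, 0.687, -0.0]
contact_force: [-0.8, -0.5, -0.5]
gripper_width: 1.0
grasp_force: 0.0
```

Call:
jog_arm(deltas=[[0, 0, 0.02, 0, 0, 0, 1], [0, 0, 0.03, 0, 0, 0, 1], [0, 0, 0.03, 0, 0, 0, 1], [0, 0.04, 0.04, 0, 0, 0, 1], [0, 0.045, 0, 0, 0, 0, 1], [0, 0.045, 0, 0, 0, 0, 1], [0, 0.045, 0, 0, 0, 0, 1], [0, 0, 0, 0, 0, 0, 1]])

```text
t: 15.75
eef_pos: [0.4352, 0.1337, 0.2367]
tool_rot: [-0.0, 0.724, 0.69, 0.001]
contact_force: [0.5, -0.4, -0.9]
gripper_width: 0.999
grasp_force: 0.0
```

Run:
```python
from h import *
from station import bot
np.set_printoptions(precision=4,suppress=True)
d={n:bot.read_camera(n) for n in("side","top")}
pickle.dump(d,open("c3.pkl","wb"))
a=cv2.resize(d["top"]["img"][140:270,310:450,::-1],None,fx=2.8,fy=2.8,interpolation=2);b=cv2.resize(d["side"]["img"][195:311,270:420,::-1],None,fx=2.7,fy=2.7,interpolation=2)
h=max(a.shape[0],b.shape[0]);im=np.zeros((h,a.shape[1]+b.shape[1],3),np.uint8);im[:a.shape[0],:a.shape[1]]=a;im[:b.shape[0],a.shape[1]:]=b
print(im.shape,a.shape[1])
cv2.imwrite("pics/p4.png",im);o=bot.get_obs();print(o["t"],o["eef_pos"],rot(o["tool_rot"]).as_matrix(),o["q"])
# blue blobs, top and side, in stored clean images
for n,box in(("top",(370,165,50,50)),("side",(345,215,40,30))):
    for q in blobs(d[n],(105,70,40),(135,255,255),box,5):
        p=q[2]; print(n,q[0],q[1],"ext u",p[p[:,0].argmin()],p[p[:,0].argmax()],"v",p[p[:,1].argmin()],p[p[:,1].argmax()])
```

```text
(364, 797, 3) 392
15.85 [0.4354 0.1281 0.2364] [[ 0.0539  0.9985 -0.0004]
 [ 0.9985 -0.0539 -0.0006]
 [-0.0006 -0.0004 -1.    ]] [-0.7974  0.0905  0.4022  2.0713 -0.0419  0.988  -0.4275]
top [386.6667 181.6667] [13, 13, 10, 10, 24] ext u [383 183] [392 187] v [388 178] [392 187]
top [402.1562 198.25  ] [28, 28, 10, 12, 32] ext u [398 193] [407 203] v [398 193] [406 204]
side [361.6907 228.2887] [6, 9, 23, 13, 97] ext u [351 224] [373 229] v [351 224] [367 236]
```

View pics/p4.png

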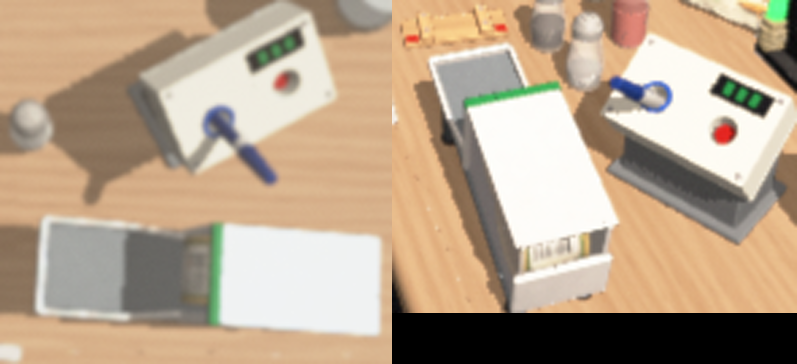

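Both tins are in: one label shows at the lower end (555,250) and the second tin sits just above the green edge at (197,270). The pen's free end is near top pixel (405.7,203.6) and side pixel (353,225.7). I'll work out the pen pose next.

Run:
```python
from h import *
np.set_printoptions(precision=4,suppress=True)
d=pickle.load(open("c3.pkl","rb"));T,S=d["top"],d["side"]
for b in [(352,225.3),(353,225.8),(354,226.3)]:
    for a in [(405.2,202),(406,203)]:
        p,g=tri(T,a,S,b);v=p-[.565,-.139,.110];L=np.linalg.norm(v);print(a,b,p,round(g*1e3,1),"L",L,"tilt",np.degrees(np.arccos(v[2]/L)),"az",np.degrees(np.arctan2(-v[1],-v[0])))
psi=np.radians(29.5)
for dl in(0,4,8):
    th=np.radians(35+dl);n=np.array([-np.sin(th)*np.cos(psi),-np.sin(th)*np.sin(psi),np.cos(th)])
    m=np.array([.565,-.139,.110]);P=m+.09*n
    print(dl,"pred end",P,"top",proj(T,P),"side",proj(S,P),"mid top",proj(T,m+.06*n),"side",proj(S,m+.06*n))
```

```text
(405.2, 202) (352, 225.3) [ 0.508  -0.1663  0.1661] 4.5 L 0.08456037270239658 tilt 48.426191767422395 az 25.611940480967117
(406, 203) (352, 225.3) [ 0.5062 -0.1681  0.1677] 3.0 L 0.08739386197596488 tilt 48.65780995877198 az 26.290319340293646
(405.2, 202) (353, 225.8) [ 0.5091 -0.167   0.1646] 2.5 L 0.08300813685253682 tilt 48.85571716102337 az 26.644524230984782
(406, 203) (353, 225.8) [ 0.5073 -0.1688  0.1662] 0.9 L 0.08587081174266574 tilt 49.08009603070185 az 27.291570779526584
(405.2, 202) (354, 226.3) [ 0.5103 -0.1677  0.1631] 0.4 L 0.08148245042587726 tilt 49.3098569164936 az 27.705417754818047
(406, 203) (354, 226.3) [ 0.5085 -0.1694  0.1648] 1.1 L 0.08437399571854051 tilt 49.525313714780935 az 28.318573390678544
0 pred end [ 0.5201 -0.1644  0.1837] top [405.5098 196.6482] side [357.9087 217.348 ] mid top [399.4792 191.834 ] side [361.3755 222.2759]
4 pred end [ 0.5157 -0.1669  0.1799] top [406.2975 198.7846] side [356.5443 219.7171] mid top [400.0028 193.2272] side [360.4961 223.8123]
8 pred end [ 0.5116 -0.1692  0.1758] top [406.9848 200.8213] side [355.2364 222.1532] mid top [400.4645 194.5611] side [359.6527 225.3897]
```

Next I'll swing over to the pen with the tool tilted about 42° and the jaws closing in the vertical plane of its lean.

Call:
jog_arm(deltas=[[0, -0.03, 0, 0, 0, 0.114, 1], [0, -0.032, 0, 0, 0, 0.114, 1], [0.003, -0.032, 0, 0, 0, 0.114, 1], [0.003, -0.032, 0, 0, 0, 0.114, 1], [0.003, -0.032, 0, 0, 0, 0.113, 1], [0.003, -0.032, 0, 0.072, -0.128, 0, 1], [0.003, -0.032, 0, 0.072, -0.128, 0, 1], [0.004, -0.032, 0, 0.072, -0.128, 0, 1], [0.004, -0.032, 0, 0.072, -0.128, 0, 1], [0.004, -0.032, 0, 0.072, -0.128, 0, 1]])

```text
t: 16.85
eef_pos: [0.4518, -0.1386, 0.2324]
tool_rot: [0.112, 0.486, 0.836, 0.23]
contact_force: [0.3, 1.2, -0.9]
gripper_width: 0.999
grasp_force: 0.0
```

Call:
jog_arm(deltas=[[0, 0, 0, 0, 0, 0, 1], [0, 0, 0, 0, 0, 0, 1]])

```text
t: 17.05
eef_pos: [0.4518, -0.1371, 0.2315]
tool_rot: [0.109, 0.487, 0.836, 0.228]
contact_force: [0.8, -0.2, -0.0]
gripper_width: 1.0
grasp_force: 0.0
```

Run:
```python
from h import *
from station import bot
np.set_printoptions(precision=4,suppress=True)
o=bot.get_obs();print(o["t"],o["eef_pos"],rot(o["tool_rot"]).as_matrix(),o["q"])
```

```text
17.05 [ 0.4518 -0.1371  0.2315] [[-0.5027  0.7641  0.4043]
 [ 0.8636  0.4227  0.2749]
 [ 0.0391  0.4873 -0.8724]] [-0.3308  0.023   0.8293  2.2677 -0.724   0.7457  1.529 ]
```

```bash
cat > need.py <<'E'
import sys
from h import *
from station import bot
np.set_printoptions(precision=4,suppress=True)
def need(p,tilt,az=29):
    t,a=np.radians([tilt,az]);h=np.array([np.cos(a),np.sin(a),0])
    z=np.sin(t)*h-np.cos(t)*np.array([0,0,1]);y=np.cos(t)*h+np.sin(t)*np.array([0,0,1])
    M=np.c_[np.cross(y,z),y,z];o=bot.get_obs();C=rot(o["tool_rot"])
    print("dp",np.array(p)-o["eef_pos"],"rv",(R.from_matrix(M)*C.inv()).as_rotvec(),"pos",o["eef_pos"],"z",C.as_matrix()[:,2],"q",o["q"],"F",o["contact_force"],"w",o["gripper_width"],o["t"])
if __name__=="__main__": need([float(v) for v in sys.argv[1:4]],float(sys.argv[4]))
E
python3 need.py .463 -.195 .226 42
```

```text
dp [ 0.0112 -0.0579 -0.0055] rv [ 0.0766 -0.2137 -0.0253] pos [ 0.4518 -0.1371  0.2315] z [ 0.4043  0.2749 -0.8724] q [-0.3308  0.023   0.8293  2.2677 -0.724   0.7457  1.529 ] F [ 0.8293 -0.1881 -0.0095] w 1.000439700733103 17.05
```

Call:
jog_arm(deltas=[[0.008, -0.01, -0.002, 0.015, -0.043, -0.005, 1], [0.008, -0.01, -0.002, 0.015, -0.043, -0.005, 1], [0.007, -0.009, -0.002, 0.015, -0.043, -0.005, 1], [0.004, -0.009, 0, 0.015, -0.043, -0.005, 1], [0.004, -0.009, 0, 0.015, -0.042, -0.005, 1], [0, 0, 0, 0, 0, 0, 1]])

```text
t: 17.65
eef_pos: [0.4833, -0.183, 0.225]
tool_rot: [0.182, 0.473, 0.805, 0.308]
contact_force: [0.1, 0.5, 0.1]
gripper_width: 0.997
grasp_force: 0.0
```

```bash
python3 need.py .483 -.184 .204 42
```

```text
dp [-0.0003 -0.001  -0.021 ] rv [ 0.0016 -0.0001 -0.003 ] pos [ 0.4833 -0.183   0.225 ] z [ 0.5842  0.3249 -0.7437] q [-0.1079  0.2096  0.8487  2.2807 -1.2381  0.8994  2.1353] F [0.0917 0.4897 0.1028] w 0.9972955958882285 17.65
```

Call:
jog_arm(deltas=[[0, 0, -0.01, 0, 0, 0, 1], [0, -0.001, -0.011, 0, 0, 0, 1], [0, 0, 0, 0, 0, 0, 1]])

```text
t: 17.95
eef_pos: [0.4834, -0.1822, 0.2038]
tool_rot: [0.181, 0.471, 0.806, 0.309]
contact_force: [0.1, -0.1, 0.4]
gripper_width: 0.997
grasp_force: 0.0
```

Call:
jog_arm(deltas=[[0.006, 0.003, -0.007, 0, 0, 0, 1], [0.006, 0.003, -0.007, 0, 0, 0, 1], [0.006, 0.003, -0.007, 0, 0, 0, 1], [0.006, 0.003, -0.007, 0, 0, 0, 1], [0.005, 0.003, -0.008, 0, 0, 0, 1], [0.005, 0.003, -0.008, 0, 0, 0, 1], [0.005, 0.003, -0.008, 0, 0, 0, 1], [0, 0, 0, 0, 0, 0, 1]])

```text
t: 18.75
eef_pos: [0.5234, -0.1618, 0.1531]
tool_rot: [0.183, 0.471, 0.805, 0.31]
contact_force: [-1.0, 0.5, 0.1]
gripper_width: 0.995
grasp_force: 0.0
```

```bash
python3 need.py .521 -.162 .152 42
```

```text
dp [-0.0024 -0.0002 -0.0011] rv [ 0.0006  0.0035 -0.005 ] pos [ 0.5234 -0.1618  0.1531] z [ 0.5862  0.3268 -0.7413] q [ 0.6476  0.3283 -0.1238  2.2555 -1.3598  0.5955  2.2408] F [-0.9968  0.4693  0.1194] w 0.995105726189855 18.75
```

Closing lightly now. The side camera can check the pen afterwards.

Call:
jog_arm(deltas=[[0, 0, 0, 0, 0, 0, 0], [0, 0, 0, 0, 0, 0, 0], [0, 0, 0, 0, 0, 0, 0], [0, 0, 0, 0, 0, 0, 0], [0, 0, 0, 0, 0, 0, 0], [0, 0, 0, 0, 0, 0, 0], [0, 0, 0, 0, 0, 0, 0], [0, 0, 0, 0, 0, 0, 0], [0, 0, 0, 0, 0, 0, 0], [0, 0, 0, 0, 0, 0, 0]], newtons=30)

```text
t: 19.75
eef_pos: [0.523, -0.1628, 0.1531]
tool_rot: [0.183, 0.471, 0.805, 0.309]
contact_force: [0.2, 0.7, 2.7]
gripper_width: 0.142
grasp_force: 29.5
```

```bash
python3 need.py .521 -.162 .152 42
```

```text
dp [-0.002   0.0008 -0.0011] rv [ 0.0022  0.0033 -0.0041] pos [ 0.523  -0.1628  0.1531] z [ 0.5864  0.3251 -0.7419] q [ 0.6422  0.3275 -0.1156  2.256  -1.3609  0.5971  2.2427] F [0.1966 0.7185 2.7281] w 0.14228566313050195 19.75
```

Call:
jog_arm(deltas=[[-0.003, -0.0016, 0.0038, 0, 0, 0, 0], [-0.003, -0.0016, 0.0038, 0, 0, 0, 0], [-0.003, -0.0016, 0.0038, 0, 0, 0, 0], [-0.003, -0.0016, 0.0038, 0, 0, 0, 0], [0, 0, 0, 0, 0, 0, 0]], newtons=40)

```text
t: 20.25
eef_pos: [0.5103, -0.17, 0.1686]
tool_rot: [0.183, 0.472, 0.805, 0.309]
contact_force: [0.1, 0.3, 1.6]
gripper_width: 0.134
grasp_force: 38.9
```

Run:
```python
from h import *
from need import need
from station import bot
need((.521,-.162,.152),42)
d={n:bot.read_camera(n) for n in("side","top")}
pickle.dump(d,open("c4.pkl","wb"))
for n,box in(("top",(370,150,80,60)),("side",(330,190,60,60))):
    for q in blobs(d[n],(105,70,40),(135,255,255),box,5): print(n,q[0],q[1])
```

```text
dp [ 0.0107  0.008  -0.0166] rv [ 0.0032  0.0032 -0.0029] pos [ 0.5103 -0.17    0.1686] z [ 0.5867  0.3237 -0.7423] q [ 0.6523  0.2884 -0.0921  2.2594 -1.3006  0.6298  2.1933] F [0.1314 0.3147 1.5912] w 0.13425472650057663 20.25
top [384.1667 181.5   ] [13, 29, 4, 6, 6]
top [391.9444 187.1111] [18, 33, 9, 10, 18]
top [402.5 197.5] [31, 47, 4, 2, 6]
side [353.9683 224.1111] [18, 30, 12, 10, 63]
side [369.2703 229.8108] [34, 35, 10, 12, 37]
```

Call:
jog_arm(deltas=[[-0.006, -0.0033, 0.0075, 0, 0, 0, 0], [-0.006, -0.0033, 0.0075, 0, 0, 0, 0], [-0.006, -0.0033, 0.0075, 0, 0, 0, 0], [-0.006, -0.0033, 0.0075, 0, 0, 0, 0], [0, 0, 0.01, 0, 0, 0, 0], [0, 0, 0, 0, 0, 0, 0]])

```text
t: 20.95
eef_pos: [0.4868, -0.1836, 0.2096]
tool_rot: [0.184, 0.472, 0.805, 0.308]
contact_force: [-0.7, -0.8, -0.5]
gripper_width: 0.135
grasp_force: 38.4
```

Run:
```python
from h import *
from need import need
from station import bot
need((.521,-.162,.152),42)
d={n:bot.read_camera(n) for n in("side","top")}
pickle.dump(d,open("c5.pkl","wb"))
for n,box in(("top",(370,150,80,60)),("side",(330,170,60,80))):
    for q in blobs(d[n],(105,70,40),(135,255,255),box,5): print(n,q[0],q[1])
b=cv2.resize(d["side"]["img"][170:270,300:410,::-1],None,fx=4,fy=4,interpolation=2)
a=cv2.resize(d["top"]["img"][140:240,355:445,::-1],None,fx=4,fy=4,interpolation=2)
cv2.imwrite("pics/p5.png",np.hstack([a,b]))
```

```text
dp [ 0.0342  0.0216 -0.0576] rv [ 0.0044  0.0049 -0.0027] pos [ 0.4868 -0.1836  0.2096] z [ 0.588   0.3227 -0.7417] q [ 0.6704  0.1969 -0.0435  2.2494 -1.1638  0.7123  2.0702] F [-0.7389 -0.8001 -0.4919] w 0.13516162535879866 20.95
top [401.5 194.5] [27, 40, 10, 10, 10]
top [412.8333 205.8333] [42, 55, 3, 3, 6]
side [347.9595 215.2027] [11, 40, 14, 12, 74]
side [368.3659 231.1951] [32, 55, 12, 12, 41]
```

View pics/p5.png

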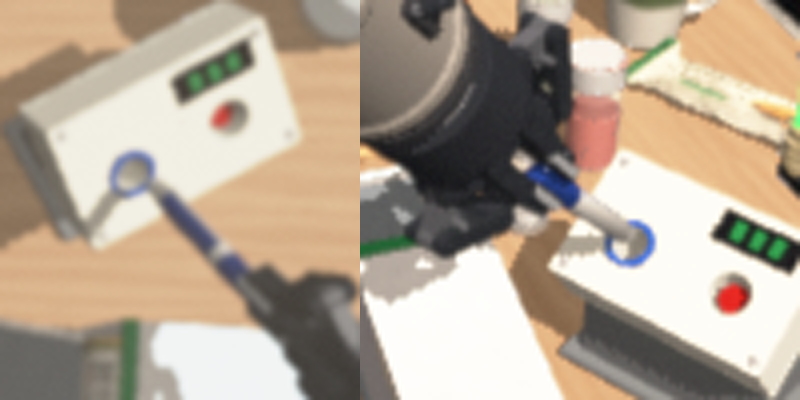

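Final picture: the pen is gripped and out. The rim is now clear at top (388.2,183.2) and side (367.2,230.7), the button hole at top (412.5,169.2) and side (393.2,243.2), and the pen's lower end is near top (394,186) and side (366,228).

Run:
```python
from h import *
np.set_printoptions(precision=4,suppress=True)
d=pickle.load(open("c5.pkl","rb"));T,S=d["top"],d["side"]
p0=np.array([.4868,-.1836,.2096]);z=np.array([.588,.3227,-.7417])
for L in(0,.02,.04,.06,.08,.1,.11): print(L,proj(T,p0+L*z),proj(S,p0+L*z))
h,g=tri(T,(388.25,183.25),S,(367.25,230.75));b,g2=tri(T,(412.5,169.25),S,(393.2,243.2))
print("holder",h,g,"button",b,g2,np.linalg.norm(h-b),np.degrees(np.arctan2((b-h)[0],(h-b)[1])))
for a,s in [((394.2,186),(366.2,227.8)),((402.5,195),(348.25,216)),((393.5,185.3),(367,228.5))]: print(tri(T,a,S,s))
# rim ring ellipse fit by blue mask
for n,c,box in(("T",T,(378,172,20,22)),("S",S,(358,222,20,20))):
    u,v,w,hh=box;hsv=cv2.cvtColor(c["img"],cv2.COLOR_RGB2HSV)[v:v+hh,u:u+w]
    m=cv2.inRange(hsv,np.array((100,70,40)),np.array((135,255,255)));q=np.argwhere(m)[:,::-1].astype(np.float32)
    print(n,len(q),cv2.fitEllipse(q)[0]+np.array([u,v]),cv2.fitEllipse(q)[1]);
    for r in m: print("".join(".#"[x>0] for x in r))
```

```text
0 [417.2407 210.0049] [348.7614 216.1937]
0.02 [412.5468 205.4784] [352.0136 218.7566]
0.04 [408.0382 201.1306] [355.131  221.2133]
0.06 [403.7042 196.9511] [358.1219 223.5703]
0.08 [399.5348 192.9303] [360.9938 225.8335]
0.1 [395.5208 189.0595] [363.7537 228.0085]
0.11 [393.5694 187.1777] [365.0936 229.0644]
holder [ 0.5641 -0.1382  0.1114] 0.0002376271310018857 button [ 0.6008 -0.1997  0.1097] 0.000989841899651357 0.0717020570550307 30.80403863466667
(array([ 0.5537, -0.149 ,  0.1319]), np.float64(2.8205001565367114e-05))
(array([ 0.513 , -0.1537,  0.1845]), np.float64(0.022285718693426222))
(array([ 0.5563, -0.1481,  0.1283]), np.float64(0.0005244309083407731))
T 6 [389.4666 176.0533] (4.765850067138672, 6.737473487854004)Traceback (most recent call last):
  File "<stdin>", line 14, in <module>
  File "<stdin>", line 14, in <genexpr>
TypeError: string indices must be integers, not 'numpy.bool'
```

```bash
cat > pen.py <<'E'
from h import *
from station import bot
np.set_printoptions(precision=4,suppress=True)
psi=np.radians(30.3);s,c=np.sin(np.radians(35)),np.cos(np.radians(35))
n=np.array([-s*np.cos(psi),-s*np.sin(psi),c])
H=np.array([.5648,-.1388,.1108]);B=np.array([.6003,-.1992,.1105])
R0=rot([.184,.472,.805,.308]);tipT=R0.inv().apply([.066,.036,-.0793])  # tip in tool frame
def to(tip):
    o=bot.get_obs();C=rot(o["tool_rot"]);v=C.apply(tipT);a=v/np.linalg.norm(v)
    ax=np.cross(a,-n);ang=np.arcsin(np.linalg.norm(ax));rv=ax/np.linalg.norm(ax)*ang
    cur=o["eef_pos"]+v;p=np.asarray(tip)-(R.from_rotvec(rv).apply(v))
    print("t",o["t"],"tip now",cur,"dp",p-o["eef_pos"],"rv",rv,"q",o["q"],"F",o["contact_force"],"F.n",o["contact_force"]@n,"w",o["gripper_width"])
E
python3 -c "
from pen import *
to(B+.03*n); print(n)"
```

```text
t 21.05 tip now [ 0.5525 -0.1466  0.1291] dp [ 0.0447 -0.0567  0.0162] rv [-0.0616  0.1354  0.0106] q [ 0.6701  0.1988 -0.0443  2.2505 -1.165   0.7115  2.0717] F [-0.9337 -0.1529  0.5389] F.n 0.9481180210903926 w 0.13873169478816336
[-0.4952 -0.2894  0.8192]
```

Call:
jog_arm(deltas=[[0, 0, 0.016, 0, 0, 0, 0], [0.009, -0.011, 0, -0.0122, 0.027, 0.002, 0], [0.009, -0.011, 0, -0.0122, 0.027, 0.002, 0], [0.009, -0.011, 0, -0.0122, 0.027, 0.002, 0], [0.009, -0.011, 0, -0.0122, 0.027, 0.002, 0], [0.009, -0.012, 0, -0.0122, 0.027, 0.002, 0], [0, 0, 0, 0, 0, 0, 0], [0, 0, 0, 0, 0, 0, 0]])

```text
t: 21.85
eef_pos: [0.5314, -0.2379, 0.2233]
tool_rot: [0.14, 0.481, 0.827, 0.253]
contact_force: [-0.6, -0.6, -0.4]
gripper_width: 0.138
grasp_force: 38.4
```

```bash
python3 -c "
from pen import *
to(B+.03*n); 
d={k:bot.read_camera(k) for k in('side','top')}
pickle.dump(d,open('c6.pkl','wb'))
# text dump of grey values around expected tip in each view
o=bot.get_obs();t=o['eef_pos']+rot(o['tool_rot']).apply(tipT)
for k in d:
    u,v=np.round(proj(d[k],t)).astype(int);print(k,proj(d[k],t),'origin',u-12,v-11)
    hsv=cv2.cvtColor(d[k]['img'],cv2.COLOR_RGB2HSV);g=hsv[v-11:v+12,u-12:u+13]
    for r in g: print(' '.join(('R' if (p[0]<10 or p[0]>170) and p[1]>130 else 'B' if 100<p[0]<135 and p[1]>80 else 'G' if 40<p[0]<95 and p[1]>90 else ' ')+'%02x'%p[2] for p in r))
"
```

```text
t 21.85 tip now [ 0.5855 -0.206   0.1339] dp [-0.0001 -0.0016  0.0013] rv [-0.0018 -0.0004 -0.0013] q [ 0.5781  0.2618  0.0267  2.0288 -0.8238  0.7668  1.7064] F [-0.6253 -0.5625 -0.3793] F.n 0.16179090949789424 w 0.1380332807079542
side [389.6336 238.6763] origin 378 228
 e8  d8  79  5d  72  a3  be  cd  d2  b9  6b  2e  1f  25 G4f G91 G9e G92 G52  2e G56 G8f G86 G5a  31
 fd  fb  b6  79  7e  9d  b4  c0  ca  c9  90  4e  34  2c G56 G88 G92 G72 G3c G3d G7e G9b G97 G6d G38
 fd  fd  e8  a3  79  86  a2  b4  bf  c5  ac  8f  7c  57  3c G4d G63 G3e  2b G57 G92 G9d G8b G4e  2c
 fd  fd  fc  e7  93  7f  8f  a4  b1  bb  c2  d8  d1  ba  8e  57  3c  23  2d G6b G8e G93 G63  35 G42
 fd  fd  fd  fb  b3  7c  82  94  a6  b2  b9  b8  bb  f7  ee  c2  8f  54  35 G45 G5f G6c G3f  31 G6b
 fd  fd  fd  fd  e4  a0  7c  81  96  a4  ae  ae  a7  f7  fc  fc  ef  be  8b  57  41  38  26 G35 G81
 fd  fd  fd  fd  fc  e7  90  77  83  96  a2  aa  af  e1  fc  fd  fd  fc  ef  c6  a9  74  46  2f G4f
 fd  fd  fd  fd  fd  fb  b1  77  77  86  96  9e  a5  b9  f7  fd  fd  fd  fd  fc  fb  df  af  76  46
 fd  fd  fd  fd  fd  fd  e4
[... 3111 characters left out ...]

 df  ed  f1  f2  f1  f1  f1  f1  f1  f2  f2  f1  ed  de  b1  7b  56  53  57  5c  60  65  6c  75  8b
 ec  f1  f2  f1  f1  f1  f1  f1  f1  f1  f1  f1  f1  eb  d7  a8  7d  60  55  54  59  5d  62  67  70
 f0  f2  f1  f2  f2  f1  f2  f2  f1  f1  f1  f0  ed  e8  df  ca  ac  8c  6e  56  54  59  5d  5e  64
 f1  f1  f2  f1  f2  f1  f1  f1  f1  f0  ee  eb  e7  e2  de  d9  ce  bb  9d  7c  5f  54  56  5a  5d
 f1  f1  f2  f2  f1  f1  f1  f1  ef  ec  e7  e2  df  dd  dc  db  db  d5  c4  a9  8a  6a  54  56  57
 f2  f1  f2  f2  f1  f1  ef  ec  e7  e3  de  dc  da  db  da  da  db  da  d7  ca  b6  99  78  5b  54
 f2  f1  f1  f1  ef  ec  e8  e3  de  db  d9  d9  d9  d9  da  da  d9  da  da  d8  d1  c0  a4  80  5f
```

```bash
python3 -c "
from pen import *
d=pickle.load(open('c6.pkl','rb'))
p=np.array([.5314,-.2379,.2233]);v=rot([.14,.481,.827,.253]).apply(tipT)
for f in(.6,.7,.8,.9,1): print(f,proj(d['top'],p+f*v),proj(d['side'],p+f*v))
print('B',proj(d['top'],B),proj(d['side'],B))
for a,s in [((418.5,173.5),(390,238)),((419,173.5),(390,238)),((418.5,173),(389.5,238.5))]:print(tri(d['top'],a,d['side'],s))
"
```

```text
0.6 [427.2521 179.0281] [386.1478 232.124 ]
0.7 [424.7697 177.4983] [387.1039 233.8065]
0.8 [422.3424 176.0024] [388.0387 235.4516]
0.9 [419.9686 174.5395] [388.9529 237.0604]
1 [417.6463 173.1083] [389.8471 238.6342]
B [412.4457 169.2008] [392.7292 242.9125]
(array([ 0.5841, -0.2073,  0.1371]), np.float64(0.0007970267186908859))
(array([ 0.5837, -0.2082,  0.138 ]), np.float64(0.00036552648727192796))
(array([ 0.5845, -0.2072,  0.1357]), np.float64(0.001682329281515396))
```

The pen axis agrees with the images to under a pixel, so I'm advancing along the button axis.

Call:
jog_arm(deltas=[[0, -0.0016, 0.001, 0, 0, 0, 0], [0.005, 0.0029, -0.0082, 0, 0, 0, 0], [0.005, 0.0029, -0.0082, 0, 0, 0, 0], [0.005, 0.0029, -0.0082, 0, 0, 0, 0], [0.0025, 0.0014, -0.0041, 0, 0, 0, 0], [0, 0, 0, 0, 0, 0, 0]])

```text
t: 22.55
eef_pos: [0.5493, -0.229, 0.1952]
tool_rot: [0.14, 0.481, 0.828, 0.253]
contact_force: [0.1, -1.8, 0.3]
gripper_width: 0.139
grasp_force: 38.4
```

```bash
python3 -c "
from pen import *
to(B-.012*n)"
```

```text
t 22.55 tip now [ 0.6033 -0.1971  0.1057] dp [ 0.0028  0.0017 -0.005 ] rv [-0.0021 -0.0012 -0.0017] q [ 0.5652  0.314   0.0013  2.0337 -0.8673  0.7057  1.7378] F [ 0.1004 -1.761   0.3163] F.n 0.718998957670707 w 0.1392455795754535
```

Call:
jog_arm(deltas=[[0.001, 0.0006, -0.0016, 0, 0, 0, 0], [0.001, 0.0006, -0.0016, 0, 0, 0, 0], [0.001, 0.0006, -0.0016, 0, 0, 0, 0], [0, 0, 0, 0, 0, 0, 0]])

```text
t: 22.95
eef_pos: [0.5524, -0.2281, 0.1916]
tool_rot: [0.141, 0.481, 0.827, 0.253]
contact_force: [-0.6, 0.4, -0.0]
gripper_width: 0.138
grasp_force: 38.4
```

Call:
jog_arm(deltas=[[0.001, 0.0006, -0.0016, 0, 0, 0, 0], [0.0005, 0.0003, -0.0008, 0, 0, 0, 0], [0, 0, 0, 0, 0, 0, 0]])

```text
t: 23.25
eef_pos: [0.5538, -0.2275, 0.1893]
tool_rot: [0.141, 0.482, 0.827, 0.253]
contact_force: [-1.3, -0.9, 0.4]
gripper_width: 0.137
grasp_force: 38.6
```

```bash
python3 -c "
from pen import *
to(B-.012*n)"
```

```text
t 23.25 tip now [ 0.608  -0.1958  0.0998] dp [-0.0017  0.0001  0.0009] rv [-0.0007  0.0004 -0.0002] q [ 0.5625  0.3254 -0.0048  2.0344 -0.8791  0.69    1.7461] F [-1.2539 -0.857   0.3757] F.n 1.1767612828211613 w 0.13708098519208817
```

Call:
jog_arm(deltas=[[0.0005, 0.0006, -0.0016, 0, 0, 0, 0], [0.0005, 0.0006, -0.0016, 0, 0, 0, 0], [0, 0, 0, 0, 0, 0, 0]])

```text
t: 23.55
eef_pos: [0.555, -0.2263, 0.1861]
tool_rot: [0.141, 0.482, 0.827, 0.253]
contact_force: [-1.9, -1.5, 3.6]
gripper_width: 0.133
grasp_force: 39.5
```

Call:
jog_arm(deltas=[[0.001, 0.0006, -0.0016, 0, 0, 0, 0], [0, 0, 0, 0, 0, 0, 0]])

```text
t: 23.75
eef_pos: [0.556, -0.2275, 0.1858]
tool_rot: [0.143, 0.482, 0.827, 0.252]
contact_force: [-7.9, -3.2, 12.1]
gripper_width: 0.132
grasp_force: 40.7
```

```bash
python3 -c "
from pen import *
to(B-.012*n)"
```

```text
t 23.75 tip now [ 0.6104 -0.1961  0.0964] dp [-0.0039  0.0002  0.0043] rv [0.0012 0.0025 0.0016] q [ 0.5623  0.3317 -0.0078  2.0355 -0.8877  0.6801  1.7536] F [-7.8968 -3.1806 12.0629] F.n 14.712446186840316 w 0.13183895541026572
```

The force signature (about 1, then 4.4, then 15 N as it bottoms at 18 mm depth) shows the button fully in. Backing out and moving over the holder.

Call:
jog_arm(deltas=[[-0.002, -0.0012, 0.0033, 0, 0, 0, 0], [-0.005, -0.0029, 0.0082, 0, 0, 0, 0], [-0.005, -0.0029, 0.0082, 0, 0, 0, 0], [-0.005, -0.0029, 0.0082, 0, 0, 0, 0], [-0.005, -0.0029, 0.0082, 0, 0, 0, 0], [0, 0, 0, 0, 0, 0, 0]])

```text
t: 24.35
eef_pos: [0.5336, -0.2395, 0.222]
tool_rot: [0.142, 0.482, 0.827, 0.252]
contact_force: [-0.9, -0.6, -0.1]
gripper_width: 0.136
grasp_force: 38.5
```

```bash
python3 -c "
from pen import *
to(H+.025*n)"
```

```text
t 24.35 tip now [ 0.5879 -0.208   0.1325] dp [-0.0353  0.0619 -0.0012] rv [0.0006 0.0019 0.001 ] q [ 0.5781  0.266   0.0261  2.0271 -0.8277  0.7609  1.71  ] F [-0.9023 -0.6219 -0.0883] F.n 0.5544908217238659 w 0.1357658790592331
```

Call:
jog_arm(deltas=[[-0.006, 0.01, 0, 0, 0, 0, 0], [-0.006, 0.01, 0, 0, 0, 0, 0], [-0.006, 0.01, 0, 0, 0, 0, 0], [-0.006, 0.011, 0, 0, 0, 0, 0], [-0.006, 0.011, 0, 0, 0, 0, 0], [-0.0053, 0.01, -0.0012, 0, 0.002, 0.001, 0], [0, 0, 0, 0, 0, 0, 0], [0, 0, 0, 0, 0, 0, 0]])

```text
t: 25.15
eef_pos: [0.4986, -0.1763, 0.2195]
tool_rot: [0.14, 0.481, 0.828, 0.252]
contact_force: [-0.0, 0.6, -0.2]
gripper_width: 0.135
grasp_force: 38.5
```

```bash
python3 -c "
from pen import *
to(H+.025*n); 
d={k:bot.read_camera(k) for k in('side','top')}
pickle.dump(d,open('c7.pkl','wb'))
o=bot.get_obs();v3=rot(o['tool_rot']).apply(tipT);t=o['eef_pos']+v3
for k in d:
    u,v=np.round(proj(d[k],t)).astype(int);print(k,'tip',proj(d[k],t),'.6',proj(d[k],t-.4*v3),'.8',proj(d[k],t-.2*v3),'H',proj(d[k],H),'origin',u-14,v-9)
    hsv=cv2.cvtColor(d[k]['img'],cv2.COLOR_RGB2HSV);g=hsv[v-9:v+13,u-14:u+15]
    for r in g: print(' '.join(('B' if 100<p[0]<135 and p[1]>80 else ' ')+'%02x'%p[2] for p in r))
"
```

```text
t 25.15 tip now [ 0.5526 -0.1445  0.1299] dp [-0.0003 -0.0014  0.0013] rv [-0.0008 -0.0015 -0.001 ] q [ 0.5367  0.1649 -0.0126  2.1669 -0.8545  0.6905  1.6864] F [-0.0497  0.6026 -0.2116] F.n -0.32312780507228916 w 0.1351234611836593
side tip [365.1021 227.6033] .6 [360.4803 220.8685] .8 [362.8403 224.3075] H [367.6475 231.0289] origin 351 219
 e7  e9  e6  ca  8e  7e  93  a7  b6  c1  ca  c9  ed  fd  fe  fe  fe  fe  fe  fe  fe  fe  fe  fe  fe  fe  fe  fe  fe
 e5  e7  e9  e4  c0  97  88  92  a8  b5  bf  c1  be  f9  fd  fe  fe  fe  fe  fe  fe  fe  fe  fe  fe  fe  fe  fe  fe
 e4  e6  e9  e9  e7  dd  9b  87  95  a6  b1  b8  bf  e7  fa  fd  fe  fe  fe  fe  fe  fe  fe  fe  fe  fe  fe  fe  fe
 e6  e4  e8  eb  f5  fb  dd  8f  85  95  a2  ae  b5  bd  dc  fc  fe  fe  fe  fe  fe  fe  fe  fe  fe  fe  fe  fe  fe
 e7  e5  e6  ed  fb  fd  fc  b9  7f  81  91  a0  aa  ae  ba  f9  fd  fe  fe  fe  fe  fe  fe  fe  fe  fe  fe  fe  fe
 dd  e4  e7  f5  fd  fe  fd  e7  a3  7f  81  90  9e  a5  ac  de  f6  f9  f9  fb  fd  fe  fe  fe  fe  fe  fe  fe  fe
 a0  d4  e7  fa  fd  fe  fe  fc  e9  a8  7f  7e  8e  98  a
[... 3760 characters left out ...]
  d5
 a2  b7  d8  e6  ef  f1  f2  f2  f2  f2  f2  f2  f2  f2  f2  ef  e3  c6  9a  71  5b  5a  60  62  6b  77  89  a7  c1
 ac  cb  e7  f0  f2  f2  f2  f2  f2  f2  f2  f2  f2  f1  ef  eb  e4  d9  c0  9d  76  59  5a  5f  64  69  75  80  9f
 c3  e0  ef  f2  f2  f2  f2  f2  f2  f2  f2  f1  f0  ed  e8  e3  df  db  d6  c1  9e  76  59  5a  5e  62  68  71  7f
 df  ed  f1  f2  f2  f2  f2  f2  f2  f1  f0  ec  e8  e4  de  dc  db  db  da  d5  be  9d  7a  5d  5b  5c  61  68  78
 ec  ee  ee  ef  f1  f2  f2  f1  ef  ed  e8  e3  de  da  d9  d8  d8  d8  d9  d8  d2  c0  a5  82  62  5a  5f  68  7b
 ec  e8  e3  e8  ef  f1  f0  ed  e8  e3  de  da  d8  d8  d9  d9  d8  d8  d9  d8  d9  d5  c6  aa  85  64  60  6d  85
```

Both views agree with the predicted pen pose to about half a pixel. Inserting.

Call:
jog_arm(deltas=[[0.0005, -0.001, 0.001, 0, 0, 0, 0], [0.004, 0.0023, -0.0066, 0, 0, 0, 0], [0.004, 0.0023, -0.0066, 0, 0, 0, 0], [0.004, 0.0023, -0.0066, 0, 0, 0, 0], [0.002, 0.0012, -0.0033, 0, 0, 0, 0], [0.002, 0.0012, -0.0033, 0, 0, 0, 0], [0, 0, 0, 0, 0, 0, 0]])

```text
t: 25.95
eef_pos: [0.515, -0.1676, 0.1933]
tool_rot: [0.14, 0.481, 0.828, 0.252]
contact_force: [0.5, 0.2, 0.4]
gripper_width: 0.136
grasp_force: 38.5
```

```bash
python3 -c "
from pen import *
to(H-.01*n)"
```

```text
t 25.95 tip now [ 0.5688 -0.1357  0.1037] dp [ 0.0006  0.     -0.0012] rv [-0.0015 -0.0025 -0.0018] q [ 0.5242  0.2203 -0.0389  2.1723 -0.9108  0.629   1.7292] F [0.4665 0.1745 0.3939] F.n 0.04114300541845165 w 0.13606177812943235
```

Call:
jog_arm(deltas=[[0.002, 0.0012, -0.0033, 0, 0, 0, 0], [0.002, 0.0012, -0.0033, 0, 0, 0, 0], [0.002, 0.0012, -0.0033, 0, 0, 0, 0], [0.002, 0.0012, -0.0033, 0, 0, 0, 0], [0, 0, 0, 0, 0, 0, 0]])

```text
t: 26.45
eef_pos: [0.523, -0.1628, 0.1802]
tool_rot: [0.14, 0.481, 0.828, 0.252]
contact_force: [0.3, -0.2, -0.1]
gripper_width: 0.136
grasp_force: 38.5
```

```bash
python3 -c "
from pen import *
to(H-.045*n)"
```

```text
t 26.45 tip now [ 0.5768 -0.1309  0.0906] dp [ 0.01    0.0054 -0.0167] rv [-0.0014 -0.0025 -0.0017] q [ 0.5195  0.2483 -0.0544  2.1746 -0.9423  0.5973  1.754 ] F [ 0.3389 -0.156  -0.1397] F.n -0.2370915095706225 w 0.1359899447081059
```

20 mm left, no contact yet.

Call:
jog_arm(deltas=[[0.002, 0.0011, -0.0033, 0, 0, 0, 0], [0.002, 0.0011, -0.0033, 0, 0, 0, 0], [0.002, 0.0011, -0.0033, 0, 0, 0, 0], [0.0015, 0.0008, -0.0025, 0, 0, 0, 0], [0, 0, 0, 0, 0, 0, 0]])

```text
t: 26.95
eef_pos: [0.5305, -0.1587, 0.1678]
tool_rot: [0.14, 0.481, 0.828, 0.252]
contact_force: [-0.2, 0.4, 0.1]
gripper_width: 0.131
grasp_force: 38.5
```

Call:
jog_arm(deltas=[[0.001, 0.0006, -0.0016, 0, 0, 0, 0], [0.0005, 0.0003, -0.0008, 0, 0, 0, 0], [0, 0, 0, 0, 0, 0, 0]])

```text
t: 27.25
eef_pos: [0.532, -0.1581, 0.1658]
tool_rot: [0.14, 0.481, 0.828, 0.252]
contact_force: [-0.4, 0.4, -0.4]
gripper_width: 0.137
grasp_force: 38.5
```

```bash
python3 -c "
from pen import *
to(H-.045*n)"
```

```text
t 27.25 tip now [ 0.5859 -0.1264  0.0763] dp [ 0.001   0.0007 -0.0024] rv [-0.001  -0.0019 -0.0013] q [ 0.5161  0.2801 -0.0725  2.1749 -0.9786  0.5633  1.7838] F [-0.4343  0.3563 -0.3632] F.n -0.1855301680943156 w 0.13669420781806288
```

Within about 3 mm of the floor. I'll push gently to contact, then release.

Call:
jog_arm(deltas=[[0.001, 0.0006, -0.0016, 0, 0, 0, 0], [0.0005, 0.0003, -0.0008, 0, 0, 0, 0], [0, 0, 0, 0, 0, 0, 0]])

```text
t: 27.55
eef_pos: [0.5335, -0.1572, 0.1634]
tool_rot: [0.14, 0.481, 0.828, 0.252]
contact_force: [-0.0, -0.1, 0.1]
gripper_width: 0.135
grasp_force: 38.5
```

Call:
jog_arm(deltas=[[0.0005, 0.0003, -0.0008, 0, 0, 0, 0], [0.0005, 0.0003, -0.0008, 0, 0, 0, 0], [0, 0, 0, 0, 0, 0, 0]])

```text
t: 27.85
eef_pos: [0.5347, -0.1585, 0.1631]
tool_rot: [0.141, 0.482, 0.827, 0.252]
contact_force: [-7.7, -3.0, 10.8]
gripper_width: 0.138
grasp_force: 40.0
```

Floor contact. Releasing and withdrawing along the tool axis.

Call:
jog_arm(deltas=[[-0.0005, -0.0003, 0.0008, 0, 0, 0, 0], [0, 0, 0, 0, 0, 0, 1], [0, 0, 0, 0, 0, 0, 1], [0, 0, 0, 0, 0, 0, 1], [0, 0, 0, 0, 0, 0, 1], [0, 0, 0, 0, 0, 0, 1], [0, 0, 0, 0, 0, 0, 1], [0, 0, 0, 0, 0, 0, 1], [0, 0, 0, 0, 0, 0, 1], [0, 0, 0, 0, 0, 0, 1]])

```text
t: 28.85
eef_pos: [0.534, -0.157, 0.1627]
tool_rot: [0.14, 0.481, 0.828, 0.252]
contact_force: [0.4, 0.1, 0.3]
gripper_width: 0.996
grasp_force: 0.0
```

Call:
jog_arm(deltas=[[-0.005, -0.0029, 0.0082, 0, 0, 0, 1], [-0.01, -0.0058, 0.0164, 0, 0, 0, 1], [-0.01, -0.0058, 0.0164, 0, 0, 0, 1], [-0.005, -0.003, 0.02, 0, 0, 0, 1], [0, 0, 0.03, 0, 0, 0, 1], [0, 0, 0.03, 0, 0, 0, 1], [0, 0.03, 0.02, 0, 0, 0, 1], [0, 0.04, 0, 0, 0, 0, 1], [0, 0.04, 0, 0, 0, 0, 1], [0, 0.04, 0, 0, 0, 0, 1]])

```text
t: 29.85
eef_pos: [0.5035, -0.0236, 0.3046]
tool_rot: [0.141, 0.482, 0.827, 0.252]
contact_force: [0.0, 0.5, -0.8]
gripper_width: 0.994
grasp_force: 0.0
```

```bash
python3 -c "
from pen import *
to(H-.045*n)
d={k:bot.read_camera(k) for k in('side','top')};d0=pickle.load(open('c3.pkl','rb'))
pickle.dump(d,open('c8.pkl','wb'))
for D in(d0,d):
  for k,box in(('top',(370,165,50,50)),('side',(345,215,40,30))):
    for q in blobs(D[k],(105,70,40),(135,255,255),box,5): print(k,q[0],q[1])
  for k,box in(('top',(400,155,30,25)),('side',(380,230,25,25))):
    for q in blobs(D[k],(0,130,90),(10,255,255),box,5): print('red',k,q[0],q[1])
# change vs before pen pick, in chute region (tins unmoved) 
for k,(u,v,w,h) in(('top',(320,210,130,55)),('side',(285,205,75,105))):
  x=cv2.absdiff(d[k]['img'][v:v+h,u:u+w],d0[k]['img'][v:v+h,u:u+w]).max(2);print(k,(x>40).sum(),np.argwhere(x>40).min(0,initial=999),np.argwhere(x>40).max(0,initial=0))
"
```

```text
t 29.85 tip now [0.5575 0.0081 0.215 ] dp [ 0.0295 -0.1338 -0.1411] rv [-0.0003 -0.0006 -0.0004] q [ 0.3323 -0.0693 -0.1678  2.1901 -0.646   0.6524  1.1277] F [ 0.0381  0.4995 -0.8232] F.n -0.8377612196277324 w 0.993913211552553
top [386.6667 181.6667] [13, 13, 10, 10, 24]
top [402.1562 198.25  ] [28, 28, 10, 12, 32]
side [361.6907 228.2887] [6, 9, 23, 13, 97]
red top [410.0909 168.6364] [9, 12, 3, 4, 11]
red side [392.6364 244.1136] [9, 11, 8, 7, 44]
top [387.3    182.3333] [13, 13, 11, 11, 30]
top [402.0278 197.9722] [27, 28, 11, 12, 36]
side [361.9271 228.3542] [6, 9, 23, 13, 96]
red top [410.0909 168.6364] [9, 12, 3, 4, 11]
red side [392.6364 244.1136] [9, 11, 8, 7, 44]
top 3017 [ 0 27] [ 54 129]
side 1 [31 72] [31 72]
```

The pen is back where it started to within half a pixel, the button is out and the chute is unchanged. I'll let the arm come to rest, then hand in.

Call:
jog_arm(deltas=[[0, 0, 0, 0, 0, 0, 1], [0, 0, 0, 0, 0, 0, 1], [0, 0, 0, 0, 0, 0, 1]])

```text
t: 30.25
eef_pos: [0.5041, -0.026, 0.3038]
tool_rot: [0.14, 0.482, 0.827, 0.252]
contact_force: [-0.1, 0.1, -0.3]
gripper_width: 1.001
grasp_force: 0.0
```

```bash
python3 -c "
from station import bot
print(bot.hand_in())"
```

```text
the job is handed in; nothing more can be done
None
```

I handed the job in at about 30 s: both tins are in the chute with lids to the front, the forces showed the button pressed fully in with the marker's lower end, and the marker is back home in its holder; the hand-in returned no verdict.

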